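# Load a whetstone into its sprung holder

## Task

Get the small grey whetstone ready for honing. Clear the tape measure out of the sprung stone holder and set it down on the bench top clear of the holder, then take the stone that stands on edge in the drip rack and load it lying flat in the holder: push the sprung jaw back with the end of the stone until the stone's other end clears the low fixed stop, lower it fully onto the bed and let go, so that it is left gripped squarely between jaw and stop, centred across the bed. Leave the other tools where they lie.

Things in the scene. Friction and masses are not known exactly. Their poses are not given: they have to be found in the camera images.
- whetstone_center (a point): centre of the plain dark grey whetstone, a loose 0.34 kg block 45 (own x) x 105 (own y) x 22 mm (own z). At the start it stands on its long edge in the rack: x upright, z level, centre 30.5 mm and top 53 mm above the bench. Once laid over, either broad face may be uppermost and either end may meet the jaw.
- rack: wooden drip rack fixed to the bench, board 104 (x) x 116 (y) x 8 mm, origin under its middle. Six 8 mm dowels, tops 26 mm above the bench, at x = -33, 0, 33 and y = -34, 34 mm make two 25 mm slots along y, mid-lines at x = -16.5 and 16.5 mm. The whetstone stands in the slot at x = -16.5; the other is empty.
- holder_bed (a point): sprung stone holder screwed to the bench: the middle of the stone's place, on top of the bed, 24 mm above the bench. z up, y along the holder, fixed stop at +y, sprung jaw at -y. The bed is 44 mm wide (x), open at both sides; the base board under it is 84 mm wide, 14 mm high, y = -136 to 78 mm. Spring housing: y = -84 to -127 mm, top 20 mm above the bed.
- stop_edge (a point): middle of the top edge of the fixed steel stop's gripping face, 52.5 mm along +y from holder_bed, axes as the holder's. The stop stands only 8 mm above the bed, is 14 mm thick and 56 mm wide.
- jaw_face (a point): middle of the rubber-faced gripping face of the sprung jaw, 10 mm above the bed, axes as the holder's; moves with the jaw, at rest 40.5 mm along -y from holder_bed, so 93 mm from the stop. The jaw is 54 mm wide and 16 mm thick and stands 20 mm above the bed, square-edged, with no lead-in.
- stone_jaw (a joint): slide of the sprung jaw in m: 0 at rest (93 mm between jaw and stop), grows as the jaw is pushed back towards the holder's -y, 0.024 at most; 0.012 with the 105 mm stone gripped. Its spring always drives it shut: about 4 N at rest, 8 N at 0.012, 13 N at 0.024. Nothing latches it open.
- tape_center (a point): centre, half-way up, of the tape measure, a loose rounded case 32 (own x, to grip across) x 76 (own y) x 58 mm (z up). At the start it stands upright on the holder's bed between jaw and stop, its length along the holder.
- pencil: red pencil 13x151x8 mm, a bystander to be left where it lies; origin under its middle
- plane_iron: plane iron in a wooden block 40x192x32 mm, a bystander to be left where it lies; origin under its middle
- spoon_blank: wooden spoon blank 47x231x16 mm, a bystander to be left where it lies; origin under its middle
- sanding_block: sanding block 61x101x36 mm, a bystander to be left where it lies; origin under its middle
- strop: leather strop on a paddle 48x280x13 mm, a bystander to be left where it lies; origin under its middle
- wax_tin: round tin 68 mm across, 26 mm high, a bystander to be left where it lies; origin under its middle
- gouge_6: carving gouge 28x240x28 mm, a bystander to be left where it lies; origin under its middle
- gouge_12: carving gouge 28x255x28 mm, a bystander to be left where it lies; origin under its middle

How it is judged:
By the outcome, as a careful person would: the job done as asked, in the order asked, and still so for the second after the job is handed in, with the robot touching nothing.
It also fails if it takes over 69 s, if anything falls off the work surface, if the arm or the gripper's body presses on something with over 40 N, if the wrist force passes 120 N, or if a joint passes its speed limit or range.

## Robot

A 7-joint arm with a two-finger parallel gripper is mounted at the origin on a cart in front of the work surface, level with it; the furniture and walls round the work are solid. World frame = base frame: x ahead of the robot, y to its left, z up, the work surface at z = 0. Lengths are in m, angles in rad, forces in N, time in s.
With the tool pointing down it reaches from about 0.425 to 0.875 m from the base axis. Payload 4.7 kg.
Tool frame: the origin (TCP) lies on the centre line of the jaws, within the pads' length; the fingertips stand ahead of it and the grasp point (between the pads) lies 2 mm behind it (nose_length is the z of the fingertips in the tool frame, in m); z points along the fingers, y is the line along which they close (so a half turn about z gives the same grasp; the last joint's range is limited). The gripper opens to 87 mm and grips with 3 to 60 N. Pads are 19 mm wide; open, the fingers measure 117 mm over their backs; the gripper's body (75 mm by 190 mm) begins 51 mm behind the grasp point.
Start: joints at [-1.318, 0.321, -0.07, 1.45, 0.023, 1.371, -0.057], TCP at [0.154, 0.632, 0.201] pointing down, gripper open.
Joint ranges: [-2.86, 2.86], [-0.3, 2.09], [-1.38, 1.24], [0.06, 2.45], [-1.56, 4.7], [0.09, 2.05], [-2.69, 2.69]. Speed limits (rad/s): [2.57, 2.57, 3.14, 3.14, 3.14, 3.14, 3.14].

## Interface

Orientations are given as a rotation vector (axis times angle).
In Python, from bench import * gives the robot as it stands.
- The arm moves only by the tool send_rows, never from a script. Its arguments are lists of equal length, an entry for each row: "xyz": the shift along the tool's x, y, z in mm, a list of three; "dr": the turn, a rotation vector about the tool's x, y, z in rad, a list of three. A call has exactly 10 rows; each row is the pose to reach, as a shift and turn from the pose commanded when the call began, along the tool's axes at that moment; what a row does not reach only later rows make up. A row lasts 1/12 s, in which the tool goes at most 41.7 mm and 7.16 degrees, less where a joint would pass 70% of its speed; a pose out of reach is approached as far as the arm can. A call with a gripper value outside its range is refused whole. "jaw" is the finger opening in mm, from 0 to 87, set as the call begins (left out, the last holds). The fingers move at their own pace and stop on an object; "grip_force" is the grip in N (left out, the last holds). Time passes only in rows, so rows that repeat a pose let the fingers close, or fill a call up. It gives the time, the measured TCP pose, the force, the opening and the grip force at its end, in the units of the state.
- get_state(): the state, without advancing time (a new reading comes with each control period).
- get_image(name): name is "scene" or "top"; returns the picture (384x512x3 uint8, red, green, blue); there is no depth.
- calibration(name): a dict with "vfov" (degrees; the focal length in pixels is half the picture's height over the tangent of half this angle, whatever the lens; pixels are square), "cx", "cy" (the principal point, pixels), "k1" (the pictures are not rectified: a ray, as slopes to the right and down, at radius r is drawn at 1 + k1 r^2 times it, then the intrinsics apply), "rvec" (rotation vector, rad) and "tvec" (3), from world to camera coordinates, as OpenCV has them. Camera axes: x right, y down, z forward; pixel columns grow to the right and rows downward; lengths in m; the calibration is good to about 2 mm. A picture is of the moment at which its call begins. calibration takes no time and is no camera call.
- close_job(): hands the job in; it is judged then, once.
The state is a dict: "time": time; "joint_positions": joint angles; "qd": joint speeds; "joint_torque": joint torques, N m; "position": TCP position; "tool_rot": TCP orientation; "ft_force": force on the tool from outside, world axes, zero at the start; "torque": the same for the moment, N m; "grip_width": opening from 0.0 (shut) to 1.0 (fully open); "grip_force": force on a finger pad.
Only numpy, scipy, OpenCV 4.12 (cv2) and the standard library are available. Lean on these libraries where they do the work, as an engineer would, in place of code of your own. Each camera call takes 0.05 s, during which the arm holds its last target. There are 200 camera calls.

## Working session

There is one attempt and no reset: what is moved stays moved. The work goes in short steps, Python scripts to look and compute and a tool call to move; the robot and the scene stay as the last step left them, time stands still between calls to the robot, and variables do not carry over. Pictures are saved under pics/ and viewed, at most 10 in all, crops included, and the job is handed in when it is done.

Besides the shell and the picture viewer there is one more tool, called after "Call:" by a JSON object that holds its "fn" and its "kwargs", one argument or row to a line. send_rows: Moves the arm, as the interface text tells. Its arguments: {"type":"object","properties":{"xyz":{"type":"array"},"dr":{"type":"array"},"jaw":{"type":"number"},"grip_force":{"type":"number"}},"required":["xyz","dr"]}

```bash
ls; mkdir -p pics
python3 - <<'E'
from bench import *
import cv2
for n in("top","scene"):
    im=get_image(n); cv2.imwrite(f"pics/{n}0.png",im[:,:,::-1]); print(calibration(n))
print(get_state())
E
```

```text
pics
{'vfov': 56.95170605780348, 'cx': 257.3704689816363, 'cy': 193.89486621039725, 'k1': 0.03877214882694761, 'rvec': array([ 2.17143161, -2.1311734 ,  0.15661692]), 'tvec': array([-0.03447648,  0.55628956,  1.20488464])}
{'vfov': 47.54576355069221, 'cx': 248.5148267164629, 'cy': 185.96611318416777, 'k1': 0.05805652814967147, 'rvec': array([ 1.11182247, -2.43241255,  0.96986462]), 'tvec': array([0.36939377, 0.36049519, 1.66913169])}
{'time': 0.1, 'joint_positions': array([-1.31789324,  0.32178411, -0.07008191,  1.45154809,  0.02261556,
        1.37081256, -0.05692772]), 'qd': array([ 7.16124522e-05,  7.77779003e-05,  3.29827451e-04, -2.31504466e-03,
       -1.11480477e-03, -1.70278697e-03,  3.74317679e-04]), 'joint_torque': array([-2.34248164e-04, -4.92571557e+01, -4.05881759e-01, -3.13400066e+01,
       -6.42717490e-02,  3.94950632e-02,  6.27914915e-05]), 'position': array([0.15368052, 0.63101751, 0.1995505 ]), 'tool_rot': array([-3.74207425e-01, -3.11912324e+00,  2.76825526e-03]), 'ft_force': array([ 0.3443446 , -0.77459652, -0.48866291]), 'torque': array([ 0.03697261,  0.00760072, -0.01914842]), 'grip_force': 0.0, 'grip_width': 0.9994799580947322}
```

View pics/top0.png

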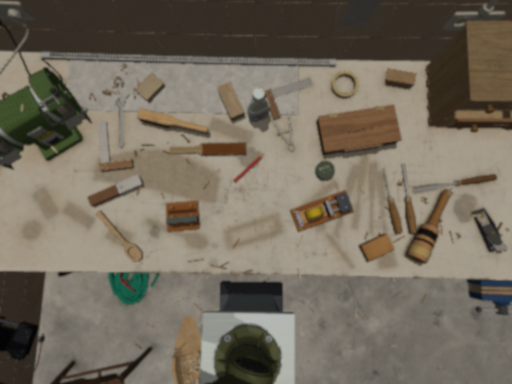

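View pics/scene0.png

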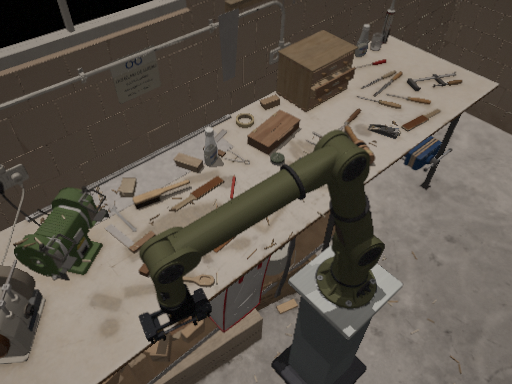

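The top view shows the holder with the yellow tape near (322,210) and the rack with the stone near (183,216). The scene view shows the arm at the left, hiding the rack. Next I'll enlarge both areas and project some known points.

```bash
cat > h.py <<'E'
import numpy as np, cv2
from bench import *
def cam(n):
    c=calibration(n); f=192/np.tan(np.radians(c['vfov']/2)); R=cv2.Rodrigues(np.array(c['rvec']))[0]
    return c,f,R,np.array(c['tvec'])
def proj(n,p):
    c,f,R,t=cam(n); q=np.atleast_2d(p)@R.T+t; s=q[:,:2]/q[:,2:]; s=s*(1+c['k1']*(s**2).sum(1,keepdims=True))
    return s*f+[c['cx'],c['cy']]
def ray(n,uv,z):
    c,f,R,t=cam(n); d=(np.atleast_2d(np.float64(uv))-[c['cx'],c['cy']])/f; s=d.copy()
    for _ in range(20): s=d/(1+c['k1']*(s**2).sum(1,keepdims=True))
    w=np.c_[s,np.ones(len(s))]@R; o=-R.T@t
    return o+w*((z-o[2])/w[:,2:])
E
python3 - <<'E'
from h import *
np.set_printoptions(precision=4,suppress=True)
print(proj("top",[[0,0,0],[.154,.632,.2],[.6,0,0]]),proj("scene",[[0,0,0],[.154,.632,.2],[.6,0,0]]))
print(ray("top",[[322,210],[183,216]],.05))
im=cv2.imread("pics/top0.png")
a=cv2.resize(im[180:240,280:364],None,fx=9,fy=9,interpolation=cv2.INTER_CUBIC)
b=cv2.resize(im[192:240,155:212],None,fx=9,fy=9,interpolation=cv2.INTER_CUBIC)
cv2.imwrite("pics/holder.png",a);cv2.imwrite("pics/rack.png",b)
E
```

```text
[[247.1578 358.6797]
 [ 24.0354 322.1319]
 [250.9057 183.5262]] [[345.5147 280.6293]
 [179.6796 332.3384]
 [242.9739 192.1616]]
[[ 0.5033 -0.2487  0.05  ]
 [ 0.4736  0.2305  0.05  ]]
```

View pics/holder.png

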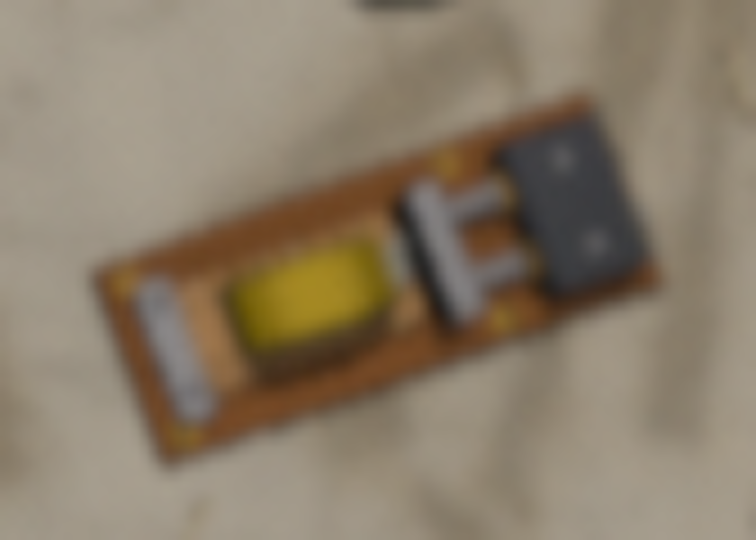

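View pics/rack.png

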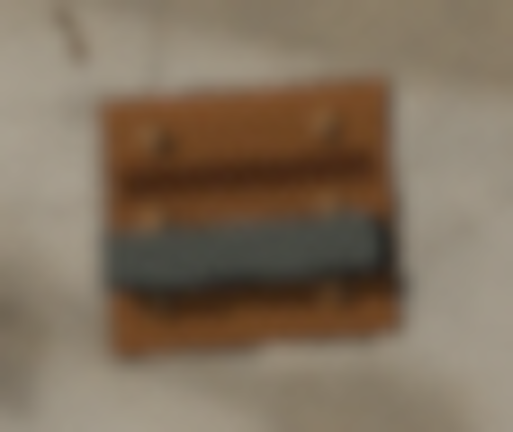

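The holder crop shows the board corners near crop px (97,270), (168,465), (660,287) and (590,97). The stop is at the left and the jaw and housing are at the right. The rack crop shows the board at (105,100)–(400,340), with the stone in the lower slot from (105,237) to (380,262). Next I'll fit these with masks.

```bash
cat >> h.py <<'E'
def rect(n,im,box,z,fn,k=8,save=None):
    """rgb image, box u0,v0,u1,v1; fn(hsv float)->mask; metric min-area rect of largest blob at height z"""
    u0,v0,u1,v1=box
    a=cv2.resize(im[v0:v1,u0:u1],None,fx=k,fy=k,interpolation=cv2.INTER_CUBIC)
    m=fn(cv2.cvtColor(a,cv2.COLOR_RGB2HSV).astype(int)).astype(np.uint8)*255
    m=cv2.morphologyEx(m,cv2.MORPH_CLOSE,np.ones((9,9)));m=cv2.morphologyEx(m,cv2.MORPH_OPEN,np.ones((9,9)))
    cs=cv2.findContours(m,cv2.RETR_EXTERNAL,cv2.CHAIN_APPROX_NONE)[0]; c=max(cs,key=cv2.contourArea)[:,0]
    if save:
        cv2.drawContours(a,[c],-1,(0,255,255),1); cv2.imwrite(save,a[:,:,::-1])
    P=ray(n,(c+.5)/k-.5+[u0,v0],z)[:,:2]
    (x,y),(w,h),an=cv2.minAreaRect((P*1000).astype(np.float32))
    return np.array([x,y])/1000,w,h,(an if w>h else an+90)  # angle of long side from x, deg
E
python3 - <<'E'
from h import *
np.set_printoptions(precision=4,suppress=True)
im=cv2.cvtColor(cv2.imread("pics/top0.png"),cv2.COLOR_BGR2RGB)
h=cv2.cvtColor(im,cv2.COLOR_RGB2HSV)
for u,v in [(325,207),(298,200),(345,203),(300,219),(180,219),(175,205),(320,230),(327,214),(352,190),(325,217),(304,212),(307,215)]: print((u,v),h[v,u])
print("board",rect("top",im,(280,180,364,240),.014,lambda h:(h[...,0]<14)&(h[...,1]>95)|(h[...,0]>90)&(h[...,2]<120),save="pics/a.png"))
print("tape",rect("top",im,(280,180,364,240),.082,lambda h:(h[...,0]>20)&(h[...,0]<35)&(h[...,1]>150),save="pics/b.png"))
print("rack",rect("top",im,(155,192,212,240),.008,lambda h:(h[...,0]<14)&(h[...,1]>95)|(h[...,0]>50),save="pics/c.png"))
print("stone",rect("top",im,(155,192,212,240),.053,lambda h:(h[...,0]>50)&(h[...,2]>65),save="pics/d.png"))
R=[cv2.resize(cv2.imread(f"pics/{x}.png"),(400,300)) for x in "abcd"]
cv2.imwrite("pics/m.png",np.vstack([np.hstack(R[:2]),np.hstack(R[2:])]))
E
```

```text
(325, 207) [20 24 65]
(298, 200) [ 19  37 164]
(345, 203) [113  16  64]
(300, 219) [ 10  17 139]
(180, 219) [39 24 73]
(175, 205) [ 13 172 117]
(320, 230) [ 19  59 143]
(327, 214) [ 15 147  85]
(352, 190) [ 18  57 144]
(325, 217) [ 14 166 106]
(304, 212) [ 17 141 110]
(307, 215) [ 24 230 101]
board (array([ 0.5313, -0.3195]), 80.42726135253906, 66.52122497558594, 20.692766189575195)
tape (array([ 0.4909, -0.2156]), 31.466541290283203, 60.242156982421875, 108.53834915161133)
rack (array([0.5023, 0.2434]), 55.44947052001953, 113.97691345214844, 92.88694453239441)Traceback (most recent call last):
  File "<stdin>", line 9, in <module>
  File "h.py", line 20, in rect
    cs=cv2.findContours(m,cv2.RETR_EXTERNAL,cv2.CHAIN_APPROX_NONE)[0]; c=max(cs,key=cv2.contourArea)[:,0]
                                                                         ~~~^^^^^^^^^^^^^^^^^^^^^^^^
ValueError: max() iterable argument is empty
```

Run:
```python
from h import *
np.set_printoptions(precision=4,suppress=True)
im=cv2.cvtColor(cv2.imread("pics/top0.png"),cv2.COLOR_BGR2RGB)
print("board",rect("top",im,(283,184,364,236),.014,lambda h:(h[...,1]>90)|(h[...,2]<95),save="pics/a.png"))
print("tape",rect("top",im,(280,180,364,240),.082,lambda h:(h[...,0]>20)&(h[...,0]<35)&(h[...,1]>200),save="pics/b.png"))
print("rack",rect("top",im,(155,192,212,240),.008,lambda h:(h[...,1]>90)|(h[...,2]<95),save="pics/c.png"))
print("stone",rect("top",im,(155,192,212,240),.053,lambda h:(h[...,1]<80)&(h[...,2]<100)&(h[...,2]>50),save="pics/d.png"))
R=[cv2.resize(cv2.imread(f"pics/{x}.png"),(400,300)) for x in "abcd"]
cv2.imwrite("pics/m.png",np.vstack([np.hstack(R[:2]),np.hstack(R[2:])]))
c,f,R,t=cam("top");print(-R.T@t)
```

```text
board (array([ 0.5054, -0.2539]), 85.67996215820312, 212.1275634765625, 110.75237274169922)
tape (array([ 0.4906, -0.2152]), 23.410654067993164, 55.49212646484375, 109.31240844726562)
rack (array([0.4781, 0.2416]), 103.76041412353516, 116.81351470947266, 96.32422256469727)
stone (array([0.4608, 0.2306]), 23.613027572631836, 111.74467468261719, 96.12126207351685)
[ 0.3833 -0.0189  1.2709]
```

View pics/m.png

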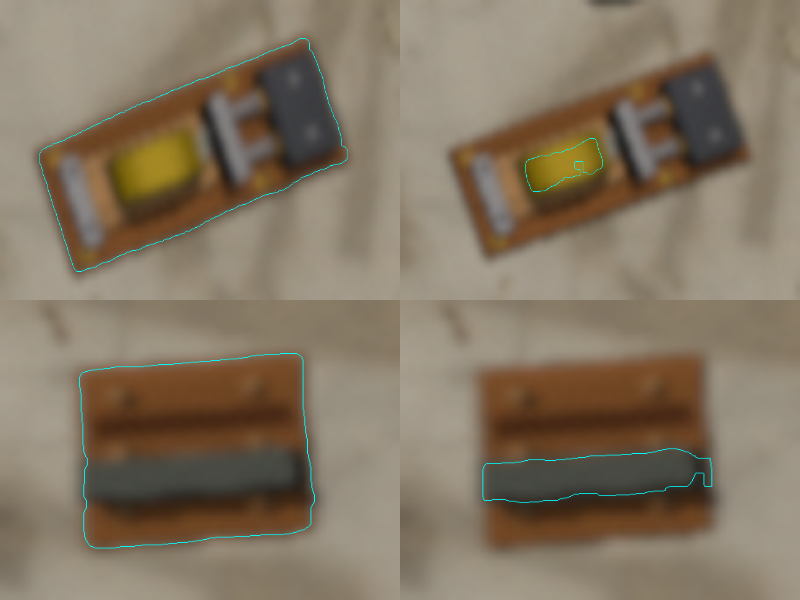

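Masks fit the given sizes: board 86x212 mm against 84x214, rack 104x117, stone angle 96°. That puts holder_bed near (0.495,-0.227) with +y at 110.8°, and the stone near (0.462,0.234). Next is a move helper.

```bash
cat >> h.py <<'E'
from scipy.spatial.transform import Rotation as Ro
def go(p,close_deg,tilt=0.):
    """print shift/turn (tool axes) from measured pose to point p, tool down with closing axis at close_deg (mod 180), tilt deg about tool x"""
    s=get_state(); R0=Ro.from_rotvec(s['tool_rot']); best=None
    for a in (close_deg,close_deg+180):
        y=np.array([np.cos(np.radians(a)),np.sin(np.radians(a)),0]); z=np.array([0,0,-1.]); x=np.cross(y,z)
        G=Ro.from_matrix(np.c_[x,y,z])*Ro.from_rotvec([np.radians(tilt),0,0]); d=(R0.inv()*G).as_rotvec()
        if best is None or np.linalg.norm(d)<np.linalg.norm(best): best=d
    d=R0.inv().apply(np.array(p)-s['position'])*1000
    print("t",round(s['time'],2),"pos",s['position'].round(4),"| xyz",d.round(1),"dr",best.round(4),"| F",s['ft_force'].round(1),"w",round(87*s['grip_width'],1),"gf",round(s['grip_force'],1))
E
python3 - <<'E'
import bench;print([ (k,getattr(bench,k)) for k in dir(bench) if 'nose' in k.lower()])
from h import *
print(Ro.from_rotvec(get_state()['tool_rot']).as_matrix().round(3)); print(get_state()['joint_positions'])
go([.58,.15,.2],20.75); go([.492,-.221,.2],20.75)
print([k for k in dir(bench) if k[0]!='_'])
E
```

```text
[('nose_length', 0.017)]
[[-0.972  0.237 -0.   ]
 [ 0.237  0.972 -0.002]
 [-0.    -0.002 -1.   ]]
[-1.31789324  0.32178411 -0.07008191  1.45154809  0.02261556  1.37081256
 -0.05692772]
t 0.1 pos [0.1537 0.631  0.1996] | xyz [-5.280e+02 -3.665e+02  3.000e-01] dr [-0.0016  0.001   0.9698] | F [ 0.3 -0.8 -0.5] w 87.0 gf 0.0
t 0.1 pos [0.1537 0.631  0.1996] | xyz [-530.3 -747.8    0.9] dr [-0.0016  0.001   0.9698] | F [ 0.3 -0.8 -0.5] w 87.0 gf 0.0
['MotionError', 'calibration', 'close_job', 'get_image', 'get_state', 'nose_length']
```

Call:
{"fn": "send_rows", "kwargs": {
  "xyz": [
    [-41, -28, 0],
    [-82, -57, 0],
    [-123, -85, 0],
    [-164, -114, 0],
    [-205, -142, 0],
    [-246, -171, 0],
    [-287, -199, 0],
    [-328, -228, 0],
    [-369, -256, 0],
    [-410, -285, 0]
  ],
  "dr": [
    [0, 0, 0.09],
    [0, 0, 0.18],
    [0, 0, 0.27],
    [0, 0, 0.36],
    [0, 0, 0.45],
    [0, 0, 0.54],
    [0, 0, 0.63],
    [0, 0, 0.72],
    [0, 0, 0.81],
    [0, 0, 0.9]
  ],
  "jaw": 70
}}

```text
time: 0.93
position: [0.4309, 0.3178, 0.2004]
tool_rot: [-1.699, -2.642, -0.0]
ft_force: [0.8, 1.5, 0.3]
grip_width: 0.807
grip_force: 0.0
```

```bash
python3 -c "
from h import *
go([.492,-.221,.13],20.75);print(get_state()['joint_positions'])"
```

```text
t 0.93 pos [0.4309 0.3178 0.2004] | xyz [-515.6 -167.8   70.3] dr [-0.0001 -0.0002  0.0655] | F [0.8 1.5 0.3] w 70.2 gf 0.0
[-0.93967495  0.07399254  0.26904291  1.74583926 -0.02050895  1.3245297
 -0.23865757]
```

Call:
{"fn": "send_rows", "kwargs": {
  "xyz": [
    [-38, -12, 0],
    [-76, -24, 0],
    [-114, -36, 0],
    [-152, -48, 0],
    [-190, -60, 0],
    [-228, -72, 0],
    [-266, -84, 0],
    [-304, -96, 0],
    [-342, -108, 0],
    [-380, -120, 0]
  ],
  "dr": [
    [0, 0, 0.01],
    [0, 0, 0.02],
    [0, 0, 0.03],
    [0, 0, 0.04],
    [0, 0, 0.05],
    [0, 0, 0.06],
    [0, 0, 0.06],
    [0, 0, 0.06],
    [0, 0, 0.06],
    [0, 0, 0.06]
  ]
}}

```text
time: 1.77
position: [0.4798, -0.0775, 0.2005]
tool_rot: [-1.772, -2.594, -0.001]
ft_force: [1.7, 0.6, 0.7]
grip_width: 0.807
grip_force: 0.0
```

```bash
python3 -c "
from h import *
go([.492,-.221,.13],20.75);print(get_state()['joint_positions'])"
```

```text
t 1.77 pos [ 0.4798 -0.0775  0.2005] | xyz [-138.1  -40.8   70.4] dr [ 0.0005 -0.0006  0.0101] | F [1.7 0.6 0.7] w 70.2 gf 0.0
[-0.58736586 -0.06247218  0.67402475  1.86549888  0.0394085   1.32490333
  0.4483331 ]
```

Call:
{"fn": "send_rows", "kwargs": {
  "xyz": [
    [-32, -10, 10],
    [-64, -20, 22],
    [-96, -29, 40],
    [-122, -37, 55],
    [-138, -41, 70],
    [-138, -41, 70],
    [-138, -41, 70],
    [-138, -41, 70],
    [-138, -41, 70],
    [-138, -41, 70]
  ],
  "dr": [
    [0, 0, 0],
    [0, 0, 0.01],
    [0, 0, 0.01],
    [0, 0, 0.01],
    [0, 0, 0.01],
    [0, 0, 0.01],
    [0, 0, 0.01],
    [0, 0, 0.01],
    [0, 0, 0.01],
    [0, 0, 0.01]
  ]
}}

```text
time: 2.6
position: [0.493, -0.2177, 0.1313]
tool_rot: [1.782, 2.586, 0.002]
ft_force: [0.5, 0.7, -0.1]
grip_width: 0.81
grip_force: 0.0
```

```bash
python3 -c "
from h import *
go([.4915,-.221,.056],20.75);print(get_state()['joint_positions'])
im=get_image('scene'); cv2.imwrite('pics/s1.png',cv2.resize(im[80:320,130:430,::-1],None,fx=2.5,fy=2.5,interpolation=cv2.INTER_CUBIC))"
```

```text
t 2.6 pos [ 0.493  -0.2177  0.1313] | xyz [-2.6 -2.7 75.3] dr [ 0.0018 -0.0002  0.0022] | F [ 0.5  0.7 -0.1] w 70.5 gf 0.0
[-0.39811766  0.1632068   0.84364319  1.84486824 -0.13267475  1.18968356
  0.85272189]
```

View pics/s1.png

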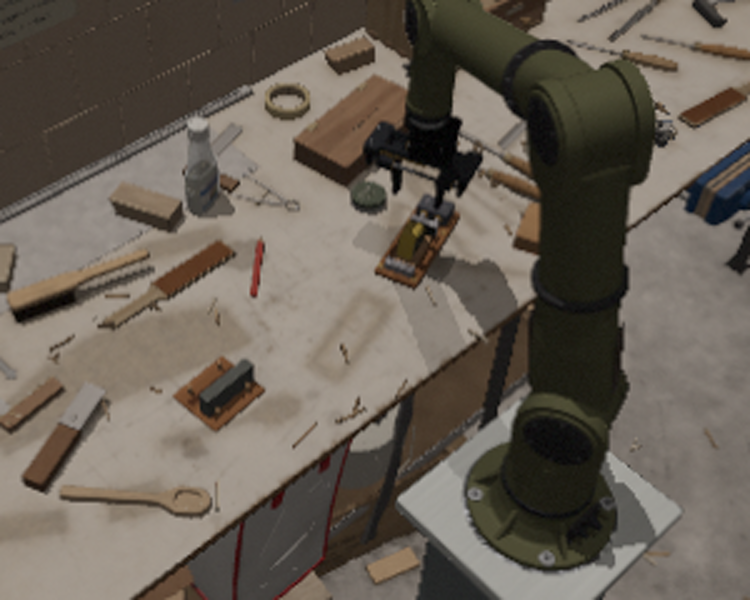

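The scene view shows the gripper above the holder, with the fingers straddling the tape, which is yellow at about crop (410,240). I'll descend.

Call:
{"fn": "send_rows", "kwargs": {
  "xyz": [
    [-3, -2, 15],
    [-3, -2, 30],
    [-3, -2, 45],
    [-3, -2, 58],
    [-3, -2, 66],
    [-3, -2, 70],
    [-3, -2, 73],
    [-3, -2, 75],
    [-3, -2, 75],
    [-3, -2, 75]
  ],
  "dr": [
    [0, 0, 0],
    [0, 0, 0],
    [0, 0, 0],
    [0, 0, 0],
    [0, 0, 0],
    [0, 0, 0],
    [0, 0, 0],
    [0, 0, 0],
    [0, 0, 0],
    [0, 0, 0]
  ]
}}

```text
time: 3.48
position: [0.4918, -0.2228, 0.056]
tool_rot: [1.785, 2.584, 0.001]
ft_force: [0.5, 0.4, 0.2]
grip_width: 0.802
grip_force: 0.0
```

Call:
{"fn": "send_rows", "kwargs": {
  "xyz": [
    [0, 0, 0],
    [0, 0, 0],
    [0, 0, 0],
    [0, 0, 0],
    [0, 0, 0],
    [0, 0, 0],
    [0, 0, 0],
    [0, 0, 0],
    [0, 0, 0],
    [0, 0, 0]
  ],
  "dr": [
    [0, 0, 0],
    [0, 0, 0],
    [0, 0, 0],
    [0, 0, 0],
    [0, 0, 0],
    [0, 0, 0],
    [0, 0, 0],
    [0, 0, 0],
    [0, 0, 0],
    [0, 0, 0]
  ],
  "jaw": 20,
  "grip_force": 25
}}

```text
time: 4.32
position: [0.4916, -0.2225, 0.0556]
tool_rot: [1.785, 2.585, 0.001]
ft_force: [-0.1, 0.2, 0.1]
grip_width: 0.319
grip_force: 24.1
```

```bash
python3 -c "
from h import *
go([.4915,-.221,.056],20.75);print(get_state()['joint_positions'])"
```

```text
t 4.32 pos [ 0.4916 -0.2225  0.0556] | xyz [ 1.5  0.4 -0.4] dr [ 0.0005  0.0001 -0.    ] | F [-0.1  0.2  0.1] w 27.7 gf 24.1
[-0.34644763  0.26926861  0.82168373  1.91918626 -0.22714934  1.04758813
  0.93396579]
```

Call:
{"fn": "send_rows", "kwargs": {
  "xyz": [
    [0, 0, -5],
    [0, 0, -15],
    [0, 0, -30],
    [0, 0, -45],
    [0, 0, -60],
    [0, 0, -75],
    [0, 0, -85],
    [0, 0, -90],
    [0, 0, -90],
    [0, 0, -90]
  ],
  "dr": [
    [0, 0, 0],
    [0, 0, 0],
    [0, 0, 0],
    [0, 0, 0],
    [0, 0, 0],
    [0, 0, 0],
    [0, 0, 0],
    [0, 0, 0],
    [0, 0, 0],
    [0, 0, 0]
  ]
}}

```text
time: 5.15
position: [0.4911, -0.2225, 0.1454]
tool_rot: [-1.785, -2.585, -0.0]
ft_force: [0.5, 0.6, -1.4]
grip_width: 0.318
grip_force: 24.0
```

```bash
python3 -c "
from h import *
go([.53,-.03,.1456],20.75);print(get_state()['joint_positions'])"
```

```text
t 5.15 pos [ 0.4911 -0.2225  0.1454] | xyz [166.2 104.5  -0.2] dr [-0.     -0.0004 -0.    ] | F [ 0.5  0.6 -1.4] w 27.6 gf 24.0
[-0.40039813  0.1502842   0.85219541  1.82636547 -0.12062806  1.21857132
  0.85011821]
```

Fz is now about -1.5 N, so the tape is held. Next I'll carry it over to its place.

Call:
{"fn": "send_rows", "kwargs": {
  "xyz": [
    [12, 8, 0],
    [36, 22, 0],
    [66, 42, 0],
    [97, 61, 0],
    [127, 80, 0],
    [148, 93, 0],
    [160, 100, 0],
    [165, 104, 0],
    [166, 104, 0],
    [166, 104, 0]
  ],
  "dr": [
    [0, 0, 0],
    [0, 0, 0],
    [0, 0, 0],
    [0, 0, 0],
    [0, 0, 0],
    [0, 0, 0],
    [0, 0, 0],
    [0, 0, 0],
    [0, 0, 0],
    [0, 0, 0]
  ]
}}

```text
time: 5.98
position: [0.5293, -0.0316, 0.1449]
tool_rot: [-1.786, -2.584, 0.003]
ft_force: [-0.2, -0.6, -1.6]
grip_width: 0.314
grip_force: 24.0
```

Call:
{"fn": "send_rows", "kwargs": {
  "xyz": [
    [0, 0, 15],
    [0, 0, 35],
    [0, 0, 55],
    [0, 0, 75],
    [0, 0, 90],
    [0, 0, 100],
    [0, 0, 106],
    [0, 0, 109],
    [0, 0, 111],
    [0, 0, 111]
  ],
  "dr": [
    [0, 0, 0],
    [0, 0, 0],
    [0, 0, 0],
    [0, 0, 0],
    [0, 0, 0],
    [0, 0, 0],
    [0, 0, 0],
    [0, 0, 0],
    [0, 0, 0],
    [0, 0, 0]
  ]
}}

```text
time: 6.82
position: [0.5302, -0.0309, 0.0349]
tool_rot: [1.785, 2.584, 0.001]
ft_force: [0.3, 0.9, -1.7]
grip_width: 0.319
grip_force: 24.0
```

```bash
python3 -c "
from h import *
go([.53,-.03,.0316],20.75);print(get_state()['joint_positions'])"
```

```text
t 6.82 pos [ 0.5302 -0.0309  0.0349] | xyz [0.9 0.1 3.3] dr [ 0.0007  0.0003 -0.0006] | F [ 0.3  0.9 -1.7] w 27.8 gf 24.0
[-0.60172076  0.25478762  0.68563019  1.95350097 -0.19126259  0.99682784
  0.53410451]
```

Call:
{"fn": "send_rows", "kwargs": {
  "xyz": [
    [0, 0, 1],
    [0, 0, 2],
    [0, 0, 2.5],
    [0, 0, 3],
    [0, 0, 3.5],
    [0, 0, 4],
    [0, 0, 4],
    [0, 0, 4],
    [0, 0, 4],
    [0, 0, 4]
  ],
  "dr": [
    [0, 0, 0],
    [0, 0, 0],
    [0, 0, 0],
    [0, 0, 0],
    [0, 0, 0],
    [0, 0, 0],
    [0, 0, 0],
    [0, 0, 0],
    [0, 0, 0],
    [0, 0, 0]
  ]
}}

```text
time: 7.65
position: [0.5304, -0.0303, 0.0314]
tool_rot: [1.785, 2.585, 0.002]
ft_force: [-1.1, 0.6, 4.9]
grip_width: 0.317
grip_force: 25.2
```

Call:
{"fn": "send_rows", "kwargs": {
  "xyz": [
    [0, 0, 0],
    [0, 0, 0],
    [0, 0, 0],
    [0, 0, 0],
    [0, 0, 0],
    [0, 0, -10],
    [0, 0, -35],
    [0, 0, -65],
    [0, 0, -90],
    [0, 0, -110]
  ],
  "dr": [
    [0, 0, 0],
    [0, 0, 0],
    [0, 0, 0],
    [0, 0, 0],
    [0, 0, 0],
    [0, 0, 0],
    [0, 0, 0],
    [0, 0, 0],
    [0, 0, 0],
    [0, 0, 0]
  ],
  "jaw": 60
}}

```text
time: 8.48
position: [0.5306, -0.0309, 0.1434]
tool_rot: [1.785, 2.583, 0.003]
ft_force: [0.1, 0.6, -0.9]
grip_width: 0.687
grip_force: 0.0
```

```bash
python3 -c "
from h import *
go([.462,.234,.14],6.2);print(get_state()['joint_positions'])"
```

```text
t 8.48 pos [ 0.5306 -0.0309  0.1434] | xyz [272.1  29.5   3.3] dr [2.500e-03 2.000e-04 2.532e-01] | F [ 0.1  0.6 -0.9] w 59.7 gf 0.0
[-0.65221884  0.11406344  0.71100638  1.8456716  -0.08011972  1.20790603
  0.44525036]
```

Call:
{"fn": "send_rows", "kwargs": {
  "xyz": [
    [25, 3, 0],
    [60, 7, 0],
    [98, 11, 0],
    [136, 15, 0],
    [174, 19, 0],
    [212, 23, 0],
    [240, 26, 0],
    [260, 28, 1],
    [270, 29, 2],
    [272, 29, 3]
  ],
  "dr": [
    [0, 0, 0.03],
    [0, 0, 0.06],
    [0, 0, 0.09],
    [0, 0, 0.12],
    [0, 0, 0.15],
    [0, 0, 0.18],
    [0, 0, 0.21],
    [0, 0, 0.24],
    [0, 0, 0.253],
    [0, 0, 0.253]
  ]
}}

```text
time: 9.32
position: [0.4597, 0.2368, 0.1381]
tool_rot: [-2.092, -2.343, -0.001]
ft_force: [0.6, -0.2, -0.0]
grip_width: 0.691
grip_force: 0.0
```

```bash
python3 -c "
from h import *
go([.462,.234,.038],6.2);print(get_state()['joint_positions'])
im=get_image('top'); cv2.imwrite('pics/t2.png',np.hstack([cv2.resize(im[185:245,145:230,::-1],None,fx=4.5,fy=4.5,interpolation=cv2.INTER_CUBIC),cv2.resize(im[185:245,230:315,::-1],None,fx=4.5,fy=4.5,interpolation=cv2.INTER_CUBIC)]))"
```

```text
t 9.32 pos [0.4597 0.2368 0.1381] | xyz [ -3.1   1.9 100.1] dr [ 0.0005 -0.0007  0.0047] | F [ 0.6 -0.2 -0. ] w 60.1 gf 0.0
[-0.97912256  0.07689465  0.47601448  1.87674423 -0.03837693  1.19599089
 -0.37736883]
```

View pics/t2.png

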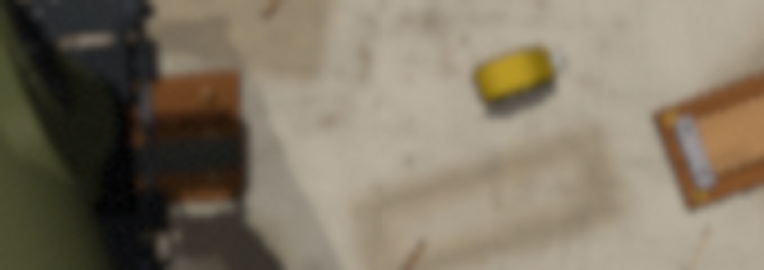

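The tape (yellow, right half) stands free on the bench, clear of the holder stop at (690,150). The gripper is over the stone. I'll descend and grip.

Call:
{"fn": "send_rows", "kwargs": {
  "xyz": [
    [-3, 2, 15],
    [-3, 2, 35],
    [-3, 2, 55],
    [-3, 2, 72],
    [-3, 2, 85],
    [-3, 2, 93],
    [-3, 2, 97],
    [-3, 2, 99],
    [-3, 2, 100],
    [-3, 2, 100]
  ],
  "dr": [
    [0, 0, 0],
    [0, 0, 0.004],
    [0, 0, 0.004],
    [0, 0, 0.004],
    [0, 0, 0.004],
    [0, 0, 0.004],
    [0, 0, 0.004],
    [0, 0, 0.004],
    [0, 0, 0.004],
    [0, 0, 0.004]
  ]
}}

```text
time: 10.2
position: [0.4635, 0.2314, 0.0382]
tool_rot: [2.102, 2.335, 0.002]
ft_force: [0.9, 0.4, -0.4]
grip_width: 0.689
grip_force: 0.0
```

Call:
{"fn": "send_rows", "kwargs": {
  "xyz": [
    [0, 0, 0],
    [0, 0, 0],
    [0, 0, 0],
    [0, 0, 0],
    [0, 0, 0],
    [0, 0, 0],
    [0, 0, 0],
    [0, 0, 0],
    [0, 0, 0],
    [0, 0, 0]
  ],
  "dr": [
    [0, 0, 0],
    [0, 0, 0],
    [0, 0, 0],
    [0, 0, 0],
    [0, 0, 0],
    [0, 0, 0],
    [0, 0, 0],
    [0, 0, 0],
    [0, 0, 0],
    [0, 0, 0]
  ],
  "jaw": 12,
  "grip_force": 30
}}

```text
time: 11.03
position: [0.4629, 0.2313, 0.0375]
tool_rot: [-2.102, -2.335, -0.0]
ft_force: [-0.1, -0.8, 0.1]
grip_width: 0.148
grip_force: 0.0
```

Call:
{"fn": "send_rows", "kwargs": {
  "xyz": [
    [0, 0, -4],
    [0, 0, -12],
    [0, 0, -25],
    [0, 0, -40],
    [0, 0, -55],
    [0, 0, -70],
    [0, 0, -80],
    [0, 0, -87],
    [0, 0, -90],
    [0, 0, -90]
  ],
  "dr": [
    [0, 0, 0],
    [0, 0, 0],
    [0, 0, 0],
    [0, 0, 0],
    [0, 0, 0],
    [0, 0, 0],
    [0, 0, 0],
    [0, 0, 0],
    [0, 0, 0],
    [0, 0, 0]
  ]
}}

```text
time: 11.87
position: [0.4632, 0.2315, 0.1282]
tool_rot: [2.102, 2.335, 0.002]
ft_force: [-0.0, 0.4, -0.9]
grip_width: 0.137
grip_force: 0.0
```

Opening is 12 mm with no force, so nothing was gripped. I'll look.

```bash
python3 -c "
from h import *
im=get_image('top'); b=get_image('scene'); print(proj('scene',[.462,.234,.05]),proj('scene',[.4632,.2315,.128]))
cv2.imwrite('pics/t3.png',np.hstack([cv2.resize(im[190:240,150:216,::-1],(396,300),interpolation=cv2.INTER_CUBIC),cv2.resize(b[190:265,165:264,::-1],(396,300),interpolation=cv2.INTER_CUBIC)]))"
```

```text
[[221.24625817 230.82840783]] [[220.8663945  218.14835302]]
```

View pics/t3.png

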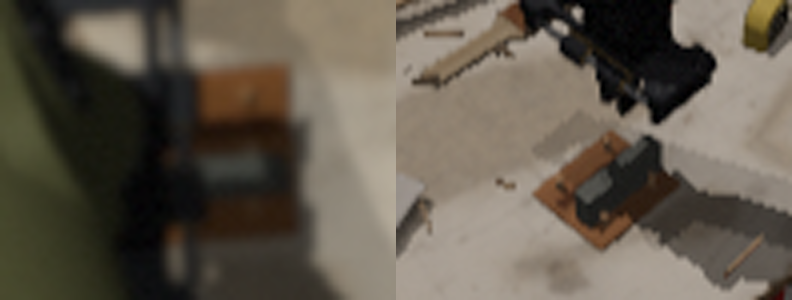

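The scene crop shows the stone still standing in the rack around crop (618,168), with the gripper above it. I'll shift the arm aside and remeasure the stone in both views, numerically.

Call:
{"fn": "send_rows", "kwargs": {
  "xyz": [
    [-30, 0, 0],
    [-65, 0, 0],
    [-100, 0, 0],
    [-135, 0, 0],
    [-170, 0, 0],
    [-205, 0, 0],
    [-220, 0, 0],
    [-230, 0, 0],
    [-230, 0, 0],
    [-230, 0, 0]
  ],
  "dr": [
    [0, 0, 0],
    [0, 0, 0],
    [0, 0, 0],
    [0, 0, 0],
    [0, 0, 0],
    [0, 0, 0],
    [0, 0, 0],
    [0, 0, 0],
    [0, 0, 0],
    [0, 0, 0]
  ],
  "jaw": 60
}}

```text
time: 12.8
position: [0.4867, 0.0034, 0.1271]
tool_rot: [-2.101, -2.335, 0.001]
ft_force: [-0.2, -0.1, -0.5]
grip_width: 0.683
grip_force: 0.0
```

```bash
python3 -c "
from h import *
np.set_printoptions(precision=4,suppress=True)
im=get_image('top'); b=get_image('scene'); cv2.imwrite('pics/t4.png',im[:,:,::-1]);cv2.imwrite('pics/s4.png',b[:,:,::-1]);print(get_state()['position'])
print('rack',rect('top',im,(155,192,212,240),.008,lambda h:(h[...,1]>90)|(h[...,2]<95),save='pics/c.png'))
print('stone',rect('top',im,(155,192,212,240),.053,lambda h:(h[...,1]<80)&(h[...,2]<100)&(h[...,2]>50),save='pics/d.png'))
P=np.array([[.462,.234,.053]])
for n,I in(('top',im),('scene',b)):
  for s in (-60,-40,-20,0,20,40,60):
    q=P[0]+np.array([np.cos(np.radians(96.2)),np.sin(np.radians(96.2)),0])*s/1000
    o=[]
    for x in range(-24,25,4):
      u=proj(n,q+np.array([.994,.108,0])*x/1000)[0]; o.append(int(cv2.cvtColor(cv2.getRectSubPix(I,(1,1),u.astype(np.float32).tolist()),cv2.COLOR_RGB2HSV)[0,0,1]))
    print(n,s,o)
"
```

```text
[0.4868 0.0045 0.1272]
rack (array([0.4782, 0.2418]), 103.80719757080078, 116.24043273925781, 96.41481971740723)
stone (array([0.4609, 0.2306]), 23.688926696777344, 110.96354675292969, 96.21980237960815)
top -60 [56, 55, 51, 48, 45, 47, 47, 50, 56, 61, 62, 60, 61]
top -40 [173, 169, 139, 64, 21, 21, 23, 26, 53, 109, 153, 170, 173]
top -20 [173, 171, 134, 60, 25, 23, 26, 26, 66, 125, 164, 173, 179]
top 0 [177, 179, 149, 78, 28, 21, 26, 23, 58, 113, 156, 173, 181]
top 20 [175, 175, 136, 64, 26, 23, 20, 26, 62, 122, 163, 173, 178]
top 40 [175, 168, 152, 92, 32, 21, 23, 23, 55, 110, 149, 168, 176]
top 60 [56, 53, 50, 47, 46, 43, 43, 44, 42, 40, 40, 42, 42]
scene -60 [31, 31, 33, 35, 33, 33, 33, 32, 32, 33, 35, 38, 42]
scene -40 [33, 34, 39, 30, 23, 22, 22, 22, 27, 30, 33, 34, 36]
scene -20 [26, 27, 31, 29, 22, 22, 22, 18, 57, 104, 117, 121, 118]
scene 0 [26, 17, 26, 20, 20, 22, 19, 22, 48, 121, 147, 142, 129]
scene 20 [26, 26, 25, 23, 20, 19, 19, 19, 34, 105, 147, 149, 147]
scene 40 [18, 18, 16, 24, 21, 16, 22, 25, 44, 106, 146, 149, 149]
scene 60 [33, 18, 19, 24, 19, 21, 22, 51, 111, 141, 149, 154, 136]
```

The stone has not moved, and both views agree on (0.462,0.234). So the tool is not quite where its reading says. I'll check it with the predicted TCP and tip drawn on both images.

```bash
python3 -c "
from h import *
out=[]
p=np.array([.4868,.0045,.1272]); R=Ro.from_rotvec([-2.101,-2.335,.001]).as_matrix()
for n,f in(('top','t4'),('scene','s4')):
  im=cv2.imread(f'pics/{f}.png'); c=proj(n,p)[0].astype(int); u0,v0=c-[33,50]; k=6
  a=cv2.resize(im[v0:v0+100,u0:u0+66],None,fx=k,fy=k,interpolation=cv2.INTER_CUBIC)
  for q,col in ((p,(0,0,255)),(p+R[:,2]*.017+R[:,1]*.03,(0,255,0)),(p+R[:,2]*.017-R[:,1]*.03,(0,255,0)),(p*[1,1,0],(255,0,255))):
    w=((proj(n,q)[0]-[u0,v0]+.5)*k).astype(int); cv2.drawMarker(a,w.tolist(),col,0,10,1)
  out.append(a); print(n,u0,v0)
cv2.imwrite('pics/m5.png',np.hstack(out))
im=cv2.imread('pics/t4.png')[:,:,::-1]
print(rect('top',im,(240,185,285,225),.058,lambda h:(h[...,0]>20)&(h[...,0]<35)&(h[...,1]>150)))
im=cv2.imread('pics/s4.png')[:,:,::-1]
print(rect('scene',im,(200,150,300,260),.058,lambda h:(h[...,0]>20)&(h[...,0]<35)&(h[...,1]>150)))
"
```

```text
top 215 161
scene 226 137Traceback (most recent call last):
  File "<string>", line 13, in <module>
    print(rect('top',im,(240,185,285,225),.058,lambda h:(h[...,0]>20)&(h[...,0]<35)&(h[...,1]>150)))
          ~~~~^^^^^^^^^^^^^^^^^^^^^^^^^^^^^^^^^^^^^^^^^^^^^^^^^^^^^^^^^^^^^^^^^^^^^^^^^^^^^^^^^^^^^
  File "h.py", line 20, in rect
    cs=cv2.findContours(m,cv2.RETR_EXTERNAL,cv2.CHAIN_APPROX_NONE)[0]; c=max(cs,key=cv2.contourArea)[:,0]
                                                                         ~~~^^^^^^^^^^^^^^^^^^^^^^^^
ValueError: max() iterable argument is empty
```

View pics/m5.png

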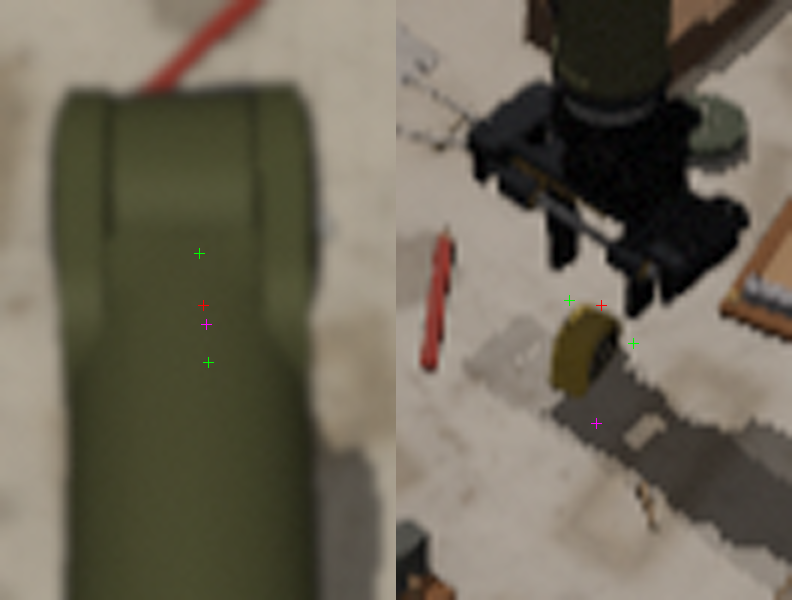

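The real fingertips, at (560,265) and (640,315) in the right crop, are about 31 px above the predicted green marks, which is roughly 33 mm too high. That also explains the narrow reading at the tape's rounded top. I'll confirm it by touching the bare bench gently with the tips.

Call:
{"fn": "send_rows", "kwargs": {
  "xyz": [
    [25, 0, 10],
    [55, 0, 25],
    [85, 0, 45],
    [105, 0, 65],
    [115, 0, 85],
    [115, 0, 100],
    [115, 0, 108],
    [115, 0, 112],
    [115, 0, 112],
    [115, 0, 112]
  ],
  "dr": [
    [0, 0, 0],
    [0, 0, 0],
    [0, 0, 0],
    [0, 0, 0],
    [0, 0, 0],
    [0, 0, 0],
    [0, 0, 0],
    [0, 0, 0],
    [0, 0, 0],
    [0, 0, 0]
  ]
}}

```text
time: 13.73
position: [0.4755, 0.117, 0.0161]
tool_rot: [2.102, 2.334, 0.001]
ft_force: [0.1, -0.0, 0.8]
grip_width: 0.687
grip_force: 0.0
```

Call:
{"fn": "send_rows", "kwargs": {
  "xyz": [
    [0, 0, 2],
    [0, 0, 4],
    [0, 0, 6],
    [0, 0, 8],
    [0, 0, 10],
    [0, 0, 12],
    [0, 0, 14],
    [0, 0, 16],
    [0, 0, 17],
    [0, 0, 18]
  ],
  "dr": [
    [0, 0, 0],
    [0, 0, 0],
    [0, 0, 0],
    [0, 0, 0],
    [0, 0, 0],
    [0, 0, 0],
    [0, 0, 0],
    [0, 0, 0],
    [0, 0, 0],
    [0, 0, 0]
  ]
}}

```text
time: 14.57
position: [0.4749, 0.1169, -0.0026]
tool_rot: [-2.102, -2.335, 0.0]
ft_force: [-0.1, -0.6, 0.7]
grip_width: 0.689
grip_force: 0.0
```

Call:
{"fn": "send_rows", "kwargs": {
  "xyz": [
    [0, 0, 2],
    [0, 0, 4],
    [0, 0, 6],
    [0, 0, 8],
    [0, 0, 9],
    [0, 0, 10],
    [0, 0, 11],
    [0, 0, 11.5],
    [0, 0, 12],
    [0, 0, 12]
  ],
  "dr": [
    [0, 0, 0],
    [0, 0, 0],
    [0, 0, 0],
    [0, 0, 0],
    [0, 0, 0],
    [0, 0, 0],
    [0, 0, 0],
    [0, 0, 0],
    [0, 0, 0],
    [0, 0, 0]
  ]
}}

```text
time: 15.4
position: [0.475, 0.117, -0.0145]
tool_rot: [-2.102, -2.335, -0.0]
ft_force: [-0.1, 0.5, -0.5]
grip_width: 0.691
grip_force: 0.0
```

Call:
{"fn": "send_rows", "kwargs": {
  "xyz": [
    [0, 0, 0.5],
    [0, 0, 1],
    [0, 0, 1.5],
    [0, 0, 2],
    [0, 0, 2.5],
    [0, 0, 3],
    [0, 0, 3.5],
    [0, 0, 4],
    [0, 0, 4],
    [0, 0, 4]
  ],
  "dr": [
    [0, 0, 0],
    [0, 0, 0],
    [0, 0, 0],
    [0, 0, 0],
    [0, 0, 0],
    [0, 0, 0],
    [0, 0, 0],
    [0, 0, 0],
    [0, 0, 0],
    [0, 0, 0]
  ]
}}

```text
time: 16.23
position: [0.475, 0.117, -0.0185]
tool_rot: [-2.102, -2.335, 0.0]
ft_force: [0.4, 0.4, 0.1]
grip_width: 0.692
grip_force: 0.0
```

Call:
{"fn": "send_rows", "kwargs": {
  "xyz": [
    [0, 0, 0.5],
    [0, 0, 1],
    [0, 0, 1.5],
    [0, 0, 2],
    [0, 0, 2.5],
    [0, 0, 3],
    [0, 0, 3.5],
    [0, 0, 4],
    [0, 0, 4],
    [0, 0, 4]
  ],
  "dr": [
    [0, 0, 0],
    [0, 0, 0],
    [0, 0, 0],
    [0, 0, 0],
    [0, 0, 0],
    [0, 0, 0],
    [0, 0, 0],
    [0, 0, 0],
    [0, 0, 0],
    [0, 0, 0]
  ]
}}

```text
time: 17.07
position: [0.475, 0.117, -0.0216]
tool_rot: [-2.101, -2.334, -0.0]
ft_force: [-4.5, -0.7, 10.3]
grip_width: 0.688
grip_force: 4.6
```

```bash
python3 -c "
from h import *
b=get_image('scene'); c=proj('scene',[.475,.117,.0])[0].astype(int); print(c,get_state()['position'],get_state()['ft_force'])
cv2.imwrite('pics/s6.png',cv2.resize(b[c[1]-40:c[1]+30,c[0]-45:c[0]+45,::-1],None,fx=8,fy=8,interpolation=cv2.INTER_CUBIC))"
```

```text
[241 221] [ 0.47497436  0.11695674 -0.02160962] [-3.07574177 -0.99775861  9.01397368]
```

Contact comes at reading z ≈ -0.021, so tip height = reading + 0.021 m and the tool reads 38 mm low. The stone grasp should then be at reading ≈ 0.000. I'll lift, move over the stone, descend and grip.

Call:
{"fn": "send_rows", "kwargs": {
  "xyz": [
    [0, 0, -10],
    [0, 0, -35],
    [0, 0, -65],
    [20, 0, -85],
    [50, 0, -85],
    [80, 0, -85],
    [105, 0, -85],
    [116, 0, -85],
    [118, 0, -85],
    [118, 0, -85]
  ],
  "dr": [
    [0, 0, 0],
    [0, 0, 0],
    [0, 0, 0],
    [0, 0, 0],
    [0, 0, 0],
    [0, 0, 0],
    [0, 0, 0],
    [0, 0, 0],
    [0, 0, 0],
    [0, 0, 0]
  ]
}}

```text
time: 17.95
position: [0.4626, 0.2337, 0.0625]
tool_rot: [2.1, 2.335, -0.001]
ft_force: [-0.9, -0.1, -0.1]
grip_width: 0.687
grip_force: 0.0
```

```bash
python3 -c "
from h import *
go([.462,.234,0],6.2)"
```

```text
t 17.95 pos [0.4626 0.2337 0.0625] | xyz [ 0.4 -0.6 62.5] dr [-0.0001  0.001  -0.0025] | F [-0.9 -0.1 -0.1] w 59.7 gf 0.0
```

Call:
{"fn": "send_rows", "kwargs": {
  "xyz": [
    [0, -0.5, 10],
    [0, -0.5, 22],
    [0, -0.5, 34],
    [0, -0.5, 44],
    [0, -0.5, 52],
    [0, -0.5, 57],
    [0, -0.5, 60],
    [0, -0.5, 62],
    [0, -0.5, 62],
    [0, -0.5, 62]
  ],
  "dr": [
    [0, 0, 0],
    [0, 0, 0],
    [0, 0, 0],
    [0, 0, 0],
    [0, 0, 0],
    [0, 0, 0],
    [0, 0, 0],
    [0, 0, 0],
    [0, 0, 0],
    [0, 0, 0]
  ]
}}

```text
time: 18.78
position: [0.4624, 0.2345, 0.0009]
tool_rot: [2.102, 2.335, 0.001]
ft_force: [0.7, 0.2, -0.2]
grip_width: 0.69
grip_force: 0.0
```

Call:
{"fn": "send_rows", "kwargs": {
  "xyz": [
    [0, 0, 0],
    [0, 0, 0],
    [0, 0, 0],
    [0, 0, 0],
    [0, 0, 0],
    [0, 0, 0],
    [0, 0, 0],
    [0, 0, 0],
    [0, 0, 0],
    [0, 0, 0]
  ],
  "dr": [
    [0, 0, 0],
    [0, 0, 0],
    [0, 0, 0],
    [0, 0, 0],
    [0, 0, 0],
    [0, 0, 0],
    [0, 0, 0],
    [0, 0, 0],
    [0, 0, 0],
    [0, 0, 0]
  ],
  "jaw": 12,
  "grip_force": 35
}}

```text
time: 19.62
position: [0.4626, 0.2344, 0.0007]
tool_rot: [2.102, 2.335, 0.001]
ft_force: [1.4, 1.4, -0.4]
grip_width: 0.249
grip_force: 35.0
```

Stone gripped: 21.7 mm opening at 35 N. Now lift.

Call:
{"fn": "send_rows", "kwargs": {
  "xyz": [
    [0, 0, -4],
    [0, 0, -12],
    [0, 0, -24],
    [0, 0, -38],
    [0, 0, -52],
    [0, 0, -65],
    [0, 0, -75],
    [0, 0, -82],
    [0, 0, -85],
    [0, 0, -85]
  ],
  "dr": [
    [0, 0, 0],
    [0, 0, 0],
    [0, 0, 0],
    [0, 0, 0],
    [0, 0, 0],
    [0, 0, 0],
    [0, 0, 0],
    [0, 0, 0],
    [0, 0, 0],
    [0, 0, 0]
  ]
}}

```text
time: 20.45
position: [0.4621, 0.2344, 0.0862]
tool_rot: [-2.101, -2.335, -0.001]
ft_force: [-0.6, 0.0, -4.1]
grip_width: 0.251
grip_force: 35.0
```

```bash
python3 -c "
from h import *
go([.55,.09,.085],9.3);print(get_state()['joint_positions'])"
```

```text
t 20.45 pos [0.4621 0.2344 0.0862] | xyz [-152.9   72.2    1.2] dr [ 0.0003 -0.0007 -0.0571] | F [-0.6  0.  -4.1] w 21.8 gf 35.0
[-0.99174326  0.13570116  0.5079148   1.932789   -0.07480874  1.09065803
 -0.34795491]
```

Call:
{"fn": "send_rows", "kwargs": {
  "xyz": [
    [-12, 6, 0],
    [-35, 17, 0],
    [-62, 29, 0],
    [-90, 42, 0],
    [-115, 54, 0],
    [-134, 63, 0],
    [-146, 69, 0],
    [-152, 72, 0],
    [-153, 72, 0],
    [-153, 72, 0]
  ],
  "dr": [
    [0, 0, -0.01],
    [0, 0, -0.02],
    [0, 0, -0.03],
    [0, 0, -0.04],
    [0, 0, -0.05],
    [0, 0, -0.057],
    [0, 0, -0.057],
    [0, 0, -0.057],
    [0, 0, -0.057],
    [0, 0, -0.057]
  ]
}}

```text
time: 21.28
position: [0.5489, 0.09, 0.0849]
tool_rot: [-2.034, -2.393, 0.002]
ft_force: [0.7, 0.4, -4.4]
grip_width: 0.252
grip_force: 35.0
```

Call:
{"fn": "send_rows", "kwargs": {
  "xyz": [
    [0, 0, 0],
    [0, 0, 0],
    [0, 0, 0],
    [0, 0, 0],
    [0, 0, 0],
    [0, 0, 0],
    [0, 0, 0],
    [0, 0, 0],
    [0, 0, 0],
    [0, 0, 0]
  ],
  "dr": [
    [-0.05, 0, 0],
    [-0.13, 0, 0],
    [-0.22, 0, 0],
    [-0.32, 0, 0],
    [-0.42, 0, 0],
    [-0.52, 0, 0],
    [-0.6, 0, 0],
    [-0.65, 0, 0],
    [-0.66, 0, 0],
    [-0.66, 0, 0]
  ]
}}

```text
time: 22.12
position: [0.5477, 0.0899, 0.0841]
tool_rot: [1.704, 2.008, 0.684]
ft_force: [0.6, -0.0, -3.3]
grip_width: 0.248
grip_force: 35.0
```

```bash
python3 -c "
from h import *
go([.55,.09,.085],9.3,-38);print(get_state()['joint_positions'],Ro.from_rotvec(get_state()['tool_rot']).as_matrix().round(3))
b=get_image('scene'); c=proj('scene',[.55,.09,.1])[0].astype(int); print(c)
cv2.imwrite('pics/s7.png',cv2.resize(b[c[1]-50:c[1]+45,c[0]-60:c[0]+60,::-1],None,fx=6,fy=6,interpolation=cv2.INTER_CUBIC))"
```

```text
t 22.12 pos [0.5477 0.0899 0.0841] | xyz [-0.3  2.4  0.7] dr [-0.0065 -0.0001  0.0009] | F [ 0.6 -0.  -3.3] w 21.6 gf 35.0
[-0.67075016 -0.23151199  0.39636968  2.4376923   0.51612701  0.29564048
 -0.53842774] [[-0.162  0.781  0.602]
 [ 0.987  0.129  0.099]
 [-0.     0.611 -0.792]]
[234 193]
```

Tilted to 38°, but joint 4 is near its limit and the lower finger would be tight to the bench. I'll ease back to 33°, move outward and descend.

Call:
{"fn": "send_rows", "kwargs": {
  "xyz": [
    [0, 10, 8],
    [0, 24, 18],
    [0, 32, 25],
    [0, 26, 32],
    [0, 16, 45],
    [0, 6, 58],
    [0, -4, 71],
    [0, -10, 79],
    [0, -13, 83],
    [0, -13, 83]
  ],
  "dr": [
    [0.03, 0, 0],
    [0.06, 0, 0],
    [0.087, 0, 0],
    [0.087, 0, 0],
    [0.087, 0, 0],
    [0.087, 0, 0],
    [0.087, 0, 0],
    [0.087, 0, 0],
    [0.087, 0, 0],
    [0.087, 0, 0]
  ]
}}

```text
time: 23.0
position: [0.5902, 0.0967, 0.0111]
tool_rot: [1.752, 2.065, 0.604]
ft_force: [-0.8, 1.4, -4.6]
grip_width: 0.25
grip_force: 35.0
```

```bash
python3 -c "
from h import *
go([.588,.096,.0],9.3,-33);s=get_state();print(s['joint_positions'],Ro.from_rotvec(s['tool_rot']).as_matrix().round(3)[2])"
```

```text
t 23.0 pos [0.5902 0.0967 0.0111] | xyz [-0.3 -7.9  8.1] dr [-0.0055  0.001   0.0015] | F [-0.8  1.4 -4.6] w 21.8 gf 35.0
[-0.81432997  0.07660585  0.60078014  2.33238952 -0.03997921  0.17662806
 -0.02681304] [-0.002  0.54  -0.842]
```

Call:
{"fn": "send_rows", "kwargs": {
  "xyz": [
    [0, -1.1, 1.7],
    [0, -2.2, 3.4],
    [0, -3.3, 5.1],
    [0, -4.3, 6.7],
    [0, -4.9, 7.6],
    [0, -5.4, 8.4],
    [0, -5.9, 9.3],
    [0, -6.5, 10.1],
    [0, -6.5, 10.1],
    [0, -6.5, 10.1]
  ],
  "dr": [
    [0, 0, 0],
    [0, 0, 0],
    [0, 0, 0],
    [0, 0, 0],
    [0, 0, 0],
    [0, 0, 0],
    [0, 0, 0],
    [0, 0, 0],
    [0, 0, 0],
    [0, 0, 0]
  ]
}}

```text
time: 23.83
position: [0.5899, 0.0962, 0.0]
tool_rot: [1.753, 2.062, 0.608]
ft_force: [-0.9, -0.4, -3.4]
grip_width: 0.244
grip_force: 35.0
```

```bash
python3 -c "
from h import *
go([.588,.096,.0],9.3,-33);s=get_state();print(s['joint_positions'],Ro.from_rotvec(s['tool_rot']).as_matrix().round(3)[2])"
```

```text
t 23.83 pos [0.5899 0.0962 0.    ] | xyz [ 0.1 -1.6 -1. ] dr [-0.0029  0.0002 -0.0004] | F [-0.9 -0.4 -3.4] w 21.3 gf 35.0
[-0.7615087   0.10307458  0.55058134  2.33927026 -0.12286817  0.1431186
  0.04922137] [ 0.     0.542 -0.84 ]
```

Call:
{"fn": "send_rows", "kwargs": {
  "xyz": [
    [0, -0.4, 0.6],
    [0, -0.8, 1.2],
    [0, -1.1, 1.7],
    [0, -1.5, 2.3],
    [0, -1.9, 2.9],
    [0, -2.2, 3.4],
    [0, -2.4, 3.8],
    [0, -2.7, 4.2],
    [0, -2.7, 4.2],
    [0, -2.7, 4.2]
  ],
  "dr": [
    [0, 0, 0],
    [0, 0, 0],
    [0, 0, 0],
    [0, 0, 0],
    [0, 0, 0],
    [0, 0, 0],
    [0, 0, 0],
    [0, 0, 0],
    [0, 0, 0],
    [0, 0, 0]
  ]
}}

```text
time: 24.67
position: [0.5937, 0.097, -0.0006]
tool_rot: [1.75, 2.056, 0.618]
ft_force: [-14.5, -3.4, 25.9]
grip_width: 0.251
grip_force: 35.0
```

Contact at 26 N on the bench. I'll ease off, open a little, and withdraw along the fingers so the stone lies down.

Call:
{"fn": "send_rows", "kwargs": {
  "xyz": [
    [0, 1.2, -2],
    [0, 2.3, -3.6],
    [0, 2.3, -3.6],
    [0, 2.3, -3.6],
    [0, 2.3, -3.6],
    [0, 2.3, -3.6],
    [0, 2.3, -3.6],
    [0, 2.3, -3.6],
    [0, 2.3, -3.6],
    [0, 2.3, -3.6]
  ],
  "dr": [
    [0, 0, 0],
    [0, 0, 0],
    [0, 0, 0],
    [0, 0, 0],
    [0, 0, 0],
    [0, 0, 0],
    [0, 0, 0],
    [0, 0, 0],
    [0, 0, 0],
    [0, 0, 0]
  ]
}}

```text
time: 25.5
position: [0.5901, 0.0962, -0.0005]
tool_rot: [1.752, 2.062, 0.608]
ft_force: [-4.9, -0.9, 5.6]
grip_width: 0.249
grip_force: 35.0
```

Call:
{"fn": "send_rows", "kwargs": {
  "xyz": [
    [0, 0, 0],
    [0, 0, 0],
    [0, 0, 0],
    [0, 0, -4],
    [0, 0, -10],
    [0, 0, -18],
    [0, 0, -28],
    [0, 0, -40],
    [0, 0, -55],
    [0, 0, -70]
  ],
  "dr": [
    [0, 0, 0],
    [0, 0, 0],
    [0, 0, 0],
    [0, 0, 0],
    [0, 0, 0],
    [0, 0, 0],
    [0, 0, 0],
    [0, 0, 0],
    [0, 0, 0],
    [0, 0, 0]
  ],
  "jaw": 31
}}

```text
time: 26.33
position: [0.5524, 0.0902, 0.0588]
tool_rot: [1.751, 2.062, 0.608]
ft_force: [0.1, 1.2, 0.5]
grip_width: 0.36
grip_force: 0.0
```

```bash
python3 -c "
from h import *
s=get_state();print(s['ft_force'],s['position'])
im=get_image('top');b=get_image('scene'); c=proj('scene',[.57,.096,.01])[0].astype(int);d=proj('top',[.57,.096,.01])[0].astype(int); print(c,d)
cv2.imwrite('pics/t8.png',im[:,:,::-1]);cv2.imwrite('pics/s8.png',b[:,:,::-1])
cv2.imwrite('pics/m8.png',np.hstack([cv2.resize(I[e[1]-38:e[1]+38,e[0]-25:e[0]+25,::-1],None,fx=7.5,fy=7.5,interpolation=cv2.INTER_CUBIC) for I,e in((im,d),(b,c))]))"
```

```text
[0.05314103 1.22422938 0.53489695] [0.55240762 0.09017736 0.05875191]
[230 204] [224 190]
```

Call:
{"fn": "send_rows", "kwargs": {
  "xyz": [
    [0, 10, -16],
    [0, 22, -34],
    [0, 34, -52],
    [30, 43, -67],
    [60, 43, -67],
    [95, 43, -67],
    [130, 43, -67],
    [160, 43, -67],
    [180, 43, -67],
    [190, 43, -67]
  ],
  "dr": [
    [0, 0, 0],
    [0.1, 0, 0],
    [0.2, 0, 0],
    [0.3, 0, 0],
    [0.4, 0, 0],
    [0.5, 0, 0],
    [0.576, 0, 0],
    [0.576, 0, 0],
    [0.576, 0, 0],
    [0.576, 0, 0]
  ]
}}

```text
time: 27.27
position: [0.521, 0.2822, 0.1356]
tool_rot: [-2.027, -2.398, 0.005]
ft_force: [0.4, -0.2, -0.6]
grip_width: 0.353
grip_force: 0.0
```

```bash
python3 -c "
from h import *
np.set_printoptions(precision=4,suppress=True)
im=get_image('top');b=get_image('scene')
cv2.imwrite('pics/t9.png',im[:,:,::-1]);cv2.imwrite('pics/s9.png',b[:,:,::-1])
d=proj('top',[.575,.096,.022])[0].astype(int);c=proj('scene',[.575,.096,.022])[0].astype(int);print(d,c)
h=cv2.cvtColor(im[d[1]-24:d[1]+28:3,d[0]-24:d[0]+26:3],cv2.COLOR_RGB2HSV); print(h[...,2]);print(h[...,1])
m=lambda h:(h[...,1]<45)&(h[...,2]<100)
print(rect('top',im,(d[0]-25,d[1]-25,d[0]+25,d[1]+30),.022,m)); print(rect('scene',b,(c[0]-25,c[1]-25,c[0]+25,c[1]+25),.011,m))
print(get_state()['position'])"
```

```text
[223 188] [230 202]
[[161 165 173 176 177 181 184 184 183 186 187 184 182 177 157 147 143]
 [153 149 161 167 173 177 180 182 185 186 188 185 182 182 177 168 148]
 [151 148 147 152 161 167 164 170 183 183 182 183 183 182 179 155 142]
 [145 146 146 148 145 153 162 177 183 183 183 180 183 179 157 141 168]
 [150 151 143 144 146 150 155 170 180 181 181 181 177 153 142 165 180]
 [149 150 144 143 148 149 146 165 176 180 176 168 151 143 176 179 178]
 [150 148 147 135 153 149 152 171 179 180 172 175 146 177 182 181 173]
 [150 146 131 142 150 148 155 170 177 179 172 180 180 178 169 176 172]
 [150 142 130 148 148 146 156 168 165 153 143 137 113 119 153 167 172]
 [152 153 148 143 115 103  99  91  87  82  81  80  80  82 154 165 174]
 [152 151 147 143  85  80  79  81  80  82  81  81  82  86 162 172 171]
 [150 149 150 147  89  80  80  80  82  82  82  83  82  83 160 172 181]
 [155 158 152 150  99  83  82  82  81  77  81  71  77  81 153 168 175]
 [160 171 166 166 121  75  77  97 104 134 149 153 172 178 185 181 180]
 [159 170 170 171 160 155 164 167 174 183 180 184 187 187 185 183 180]
 [156 169 170 1
[... 968 characters left out ...]
41  44  45]
 [ 63  63  65  62  32  19  22  16  19  22  25  22  22  28  41  47  38]
 [ 59  60  59  63  41  25  22  22  22  20  25  22  26  31  42  46  42]
 [ 48  46  45  48  42  24  30  34  39  42  39  37  40  37  39  41  40]
 [ 45  41  38  39  41  43  37  40  38  39  40  39  38  40  37  38  37]
 [ 47  38  38  38  39  40  39  42  41  39  39  39  38  37  39  38  37]
 [ 51  38  37  38  41  39  51  44  38  38  39  38  38  37  36  38  37]
 [ 55  38  42  41  38  40  40  39  38  38  39  39  38  38  37  37  36]]
(array([0.5484, 0.0911]), 47.087677001953125, 103.1722640991211, 98.33499813079834)
(array([0.6316, 0.1388]), 86.33232879638672, 154.7626190185547, 141.08284378051758)
[0.5211 0.2797 0.1365]
```

The stone now lies flat: 47x103 mm measured, centre (0.549,0.091), long axis 98.3°. Regrasp it across its 45 mm width.

```bash
python3 -c "
from h import *
go([.549,.091,.06],8.3);print(get_state()['joint_positions'])"
```

```text
t 27.37 pos [0.5211 0.2797 0.1365] | xyz [-190.7   -3.4   76.6] dr [-0.0034  0.0006  0.0211] | F [ 0.3 -0.1  0.2] w 31.1 gf 0.0
[-1.10207997  0.2753017   0.66885635  1.70463061 -0.18043596  1.22760522
 -0.2239654 ]
```

Call:
{"fn": "send_rows", "kwargs": {
  "xyz": [
    [-25, 0, 0],
    [-62, 0, 5],
    [-100, -1, 15],
    [-138, -2, 30],
    [-165, -3, 45],
    [-180, -3, 60],
    [-188, -3, 70],
    [-191, -3, 76],
    [-191, -3, 76],
    [-191, -3, 76]
  ],
  "dr": [
    [0, 0, 0.01],
    [0, 0, 0.02],
    [0, 0, 0.02],
    [0, 0, 0.02],
    [0, 0, 0.02],
    [0, 0, 0.02],
    [0, 0, 0.02],
    [0, 0, 0.02],
    [0, 0, 0.02],
    [0, 0, 0.02]
  ],
  "jaw": 72
}}

```text
time: 28.2
position: [0.5493, 0.0895, 0.0619]
tool_rot: [-2.056, -2.373, 0.003]
ft_force: [0.9, 0.3, 0.5]
grip_width: 0.823
grip_force: 0.0
```

```bash
python3 -c "
from h import *
go([.549,.091,-.019],8.3);print(get_state()['joint_positions'])"
```

```text
t 28.2 pos [0.5493 0.0895 0.0619] | xyz [ 1.5  0.2 80.9] dr [-0.0027 -0.0005 -0.0019] | F [0.9 0.3 0.5] w 71.6 gf 0.0
[-0.86085228  0.29134979  0.75330446  1.86883083 -0.22634583  1.07114511
  0.12444057]
```

Call:
{"fn": "send_rows", "kwargs": {
  "xyz": [
    [1, 0, 12],
    [1.5, 0, 28],
    [1.5, 0, 44],
    [1.5, 0, 58],
    [1.5, 0, 68],
    [1.5, 0, 74],
    [1.5, 0, 77],
    [1.5, 0, 79],
    [1.5, 0, 80],
    [1.5, 0, 80]
  ],
  "dr": [
    [-0.003, 0, 0],
    [-0.003, 0, 0],
    [-0.003, 0, 0],
    [-0.003, 0, 0],
    [-0.003, 0, 0],
    [-0.003, 0, 0],
    [-0.003, 0, 0],
    [-0.003, 0, 0],
    [-0.003, 0, 0],
    [-0.003, 0, 0]
  ]
}}

```text
time: 29.03
position: [0.5492, 0.0902, -0.0178]
tool_rot: [2.058, 2.373, 0.001]
ft_force: [0.2, -0.4, -0.3]
grip_width: 0.829
grip_force: 0.0
```

Call:
{"fn": "send_rows", "kwargs": {
  "xyz": [
    [0, 0, 0],
    [0, 0, 0],
    [0, 0, 0],
    [0, 0, 0],
    [0, 0, 0],
    [0, 0, 0],
    [0, 0, 0],
    [0, 0, 0],
    [0, 0, 0],
    [0, 0, 0]
  ],
  "dr": [
    [0, 0, 0],
    [0, 0, 0],
    [0, 0, 0],
    [0, 0, 0],
    [0, 0, 0],
    [0, 0, 0],
    [0, 0, 0],
    [0, 0, 0],
    [0, 0, 0],
    [0, 0, 0]
  ],
  "jaw": 34,
  "grip_force": 55
}}

```text
time: 29.87
position: [0.5494, 0.0901, -0.018]
tool_rot: [2.058, 2.373, 0.002]
ft_force: [3.1, -0.1, 0.9]
grip_width: 0.509
grip_force: 55.0
```

```bash
python3 -c "
from h import *
go([.549,.091,.08],8.3);print(get_state()['joint_positions'])"
```

```text
t 29.87 pos [ 0.5494  0.0901 -0.018 ] | xyz [  1.   -0.1 -98. ] dr [ 0.0013  0.     -0.0029] | F [ 3.1 -0.1  0.9] w 44.3 gf 55.0
[-0.80863     0.40539284  0.70345526  1.92776946 -0.32579618  0.92236351
  0.19636886]
```

Gripped at 44.3 mm and 55 N. I'll lift, and remeasure the now empty holder in the last picture.

Call:
{"fn": "send_rows", "kwargs": {
  "xyz": [
    [0, 0, -4],
    [0, 0, -14],
    [0, 0, -28],
    [0, 0, -44],
    [0, 0, -60],
    [0, 0, -75],
    [0, 0, -87],
    [0, 0, -94],
    [0, 0, -97],
    [0, 0, -97]
  ],
  "dr": [
    [0, 0, 0],
    [0, 0, 0],
    [0, 0, 0],
    [0, 0, 0],
    [0, 0, 0],
    [0, 0, 0],
    [0, 0, 0],
    [0, 0, 0],
    [0, 0, 0],
    [0, 0, 0]
  ]
}}

```text
time: 30.7
position: [0.5489, 0.0902, 0.0794]
tool_rot: [2.058, 2.374, 0.002]
ft_force: [0.1, -0.1, -3.7]
grip_width: 0.512
grip_force: 55.0
```

```bash
python3 -c "
from h import *
np.set_printoptions(precision=4,suppress=True,linewidth=200)
im=cv2.imread('pics/t9.png')[:,:,::-1].copy()
for th in (85,95,105):
  r=rect('top',im,(283,184,364,236),.014,lambda h:(h[...,1]>th)|(h[...,2]<95)); print('board',r)
C,_,_,an=r; 
C=np.array([.5054,-.2539]); a=np.radians(110.75); Y=np.array([np.cos(a),np.sin(a)]); X=np.array([Y[1],-Y[0]]); B=C+.029*Y; print('bed',B)
def prof(n,I,base,dirn,rng,z):
  o=[]
  for s in rng:
    u=proj(n,np.r_[base+dirn*s/1000,z])[0]; o.append(cv2.cvtColor(cv2.getRectSubPix(I,(1,1),u.astype(np.float32).tolist()),cv2.COLOR_RGB2HSV)[0,0].tolist())
  return np.array(o).T
r=list(range(-32,33,4)); print(r)
print('bed across, z24',prof('top',im,B,X,r,.024)); print('at y=25',prof('top',im,B+.025*Y,X,r,.024))
print('stop across z32',prof('top',im,B+.0595*Y,X,r,.032)); print('jaw across z44',prof('top',im,B-.0485*Y,X,r,.044))
r=list(range(40,76,3)); print(r); print('stop along z32',prof('top',im,B,Y,r,.032))
r=list(range(-65,-29,3)); print(r); print('jaw along z44',prof('top',im,B+.015*X,Y,r,.044))
"
```

```text
board (array([ 0.5056, -0.2535]), 86.45415496826172, 212.28741455078125, 111.34774398803711)
board (array([ 0.5055, -0.2535]), 84.37074279785156, 210.7328338623047, 111.14972305297852)
board (array([ 0.5052, -0.2537]), 82.8965072631836, 210.02914428710938, 110.71001052856445)
bed [ 0.4951 -0.2268]
[-32, -28, -24, -20, -16, -12, -8, -4, 0, 4, 8, 12, 16, 20, 24, 28, 32]
bed across, z24 [[ 13  14  14  15  15  15  15  15  15  15  15  15  15  15  14  13  13]
 [171 169 153 138 131 131 133 130 130 130 130 129 128 128 138 160 171]
 [130 127 130 150 166 171 171 171 172 172 172 170 167 158 140 126 124]]
at y=25 [[ 13  14  14  15  15  15  15  15  15  15  16  15  15  15  14  14  13]
 [171 171 153 134 131 131 131 131 130 130 131 131 134 138 151 168 169]
 [130 124 122 137 154 160 166 171 174 174 173 169 166 157 137 123 124]]
stop across z32 [[ 14  12   4   0   0   0   0   5   6   6   0   0   0   0  10  11  13]
 [125  47  13   6   6   5   8  10   8   8   8   5   6   8  22  59 122]
 [126 126 137 135 133 143 150 152 153 153 154 147 138 132 138 138 132]]
jaw across z44 [[ 12  11   8   0   0   8   8   0  10  10  10   0   0   0   8  11  13]
 [144  78  26   6   6   8   8   6   6   6   6   4   6   8  23  77 139]
 [108 108 119 122 130 131 132 129 127 133 130 131 131 132 131 123 123]]
[40, 43, 46, 49, 52, 55, 58, 61, 64, 67, 70, 73]
stop along z32 [[ 15  15  15  15  14  13  11   8   7  10  12  13]
 [130 129 122 103  67  30  13   7  17  50 112 150]
 [174 174 172 168 161 155 154 149 139 123 118 119]]
[-65, -62, -59, -56, -53, -50, -47, -44, -41, -38, -35, -32]
jaw along z44 [[  9   7   6   5 173   0   0  10  13  15  15  15]
 [ 29  27  20  11   7   6   4   9  41 110 122 126]
 [125 124 127 135 143 139 116  82  56  72 115 146]]
```

Holder confirmed: the stop and jaw profiles are symmetric about the line, and the stop face is at about +53 mm. Next, carry the stone over it.

```bash
python3 -c "
from h import *
go([.4891,-.2112,.08],20.9)"
```

```text
t 30.7 pos [0.5489 0.0902 0.0794] | xyz [-289.9 -101.9   -0.9] dr [ 0.0008 -0.0005 -0.2226] | F [ 0.1 -0.1 -3.7] w 44.5 gf 55.0
```

Call:
{"fn": "send_rows", "kwargs": {
  "xyz": [
    [-18, -6, -2],
    [-48, -17, -4],
    [-84, -29, -4],
    [-121, -42, -4],
    [-158, -55, -4],
    [-195, -68, -4],
    [-232, -81, -3],
    [-264, -93, -2],
    [-284, -100, -1],
    [-290, -102, -1]
  ],
  "dr": [
    [0, 0, -0.02],
    [0, 0, -0.04],
    [0, 0, -0.07],
    [0, 0, -0.1],
    [0, 0, -0.13],
    [0, 0, -0.16],
    [0, 0, -0.19],
    [0, 0, -0.21],
    [0, 0, -0.223],
    [0, 0, -0.223]
  ]
}}

```text
time: 31.53
position: [0.4859, -0.2167, 0.0791]
tool_rot: [-1.79, -2.582, 0.005]
ft_force: [-0.3, 0.0, -3.9]
grip_width: 0.515
grip_force: 55.0
```

Call:
{"fn": "send_rows", "kwargs": {
  "xyz": [
    [0, 0, 5],
    [0, 0, 12],
    [0, 0, 20],
    [0, 0, 25],
    [0, 0, 30],
    [0, 0, 30],
    [0, 0, 30],
    [0, 0, 30],
    [0, 0, 30],
    [0, 0, 30]
  ],
  "dr": [
    [0, 0, 0],
    [0, 0, 0],
    [0, 0, 0],
    [0, 0, 0],
    [0, 0, 0],
    [0, 0, 0],
    [0, 0, 0],
    [0, 0, 0],
    [0, 0, 0],
    [0, 0, 0]
  ]
}}

```text
time: 32.37
position: [0.4892, -0.2116, 0.0501]
tool_rot: [1.781, 2.587, 0.001]
ft_force: [-0.2, -0.1, -4.2]
grip_width: 0.513
grip_force: 55.0
```

```bash
python3 -c "
from h import *
go([.4891,-.2112,.0165],20.9);print(get_state()['joint_positions'])"
```

```text
t 32.37 pos [ 0.4892 -0.2116  0.0501] | xyz [ 0.4  0.  33.6] dr [0.0008 0.0003 0.0003] | F [-0.2 -0.1 -4.2] w 44.6 gf 55.0
[-0.42684115  0.27726622  0.89293394  1.94150746 -0.25075051  1.03668734
  0.94157017]
```

Call:
{"fn": "send_rows", "kwargs": {
  "xyz": [
    [0.4, 0, 6],
    [0.4, 0, 13],
    [0.4, 0, 20],
    [0.4, 0, 25],
    [0.4, 0, 28],
    [0.4, 0, 30],
    [0.4, 0, 31.5],
    [0.4, 0, 33],
    [0.4, 0, 33.5],
    [0.4, 0, 33.5]
  ],
  "dr": [
    [0, 0, 0],
    [0, 0, 0],
    [0, 0, 0],
    [0, 0, 0],
    [0, 0, 0],
    [0, 0, 0],
    [0, 0, 0],
    [0, 0, 0],
    [0, 0, 0],
    [0, 0, 0]
  ]
}}

```text
time: 33.2
position: [0.4887, -0.2112, 0.0163]
tool_rot: [1.781, 2.588, 0.0]
ft_force: [-0.2, -0.2, -3.7]
grip_width: 0.51
grip_force: 55.0
```

Call:
{"fn": "send_rows", "kwargs": {
  "xyz": [
    [-0.5, 0, 0],
    [-1.5, 0, 0],
    [-3, 0, 0],
    [-5, 0, 0],
    [-6, 0, 0],
    [-7, 0, 0],
    [-8, 0, 0],
    [-9, 0, 0],
    [-10, 0, 0],
    [-10, 0, 0]
  ],
  "dr": [
    [0, 0, 0],
    [0, 0, 0],
    [0, 0, 0],
    [0, 0, 0],
    [0, 0, 0],
    [0, 0, 0],
    [0, 0, 0],
    [0, 0, 0],
    [0, 0, 0],
    [0, 0, 0]
  ]
}}

```text
time: 34.03
position: [0.4917, -0.2192, 0.0159]
tool_rot: [-1.779, -2.586, -0.001]
ft_force: [-1.4, 4.5, -2.0]
grip_width: 0.514
grip_force: 55.0
```

```bash
python3 -c "
from h import *
go([.4891,-.2112,.0165],20.9);print(get_state()['joint_positions'])"
```

```text
t 34.03 pos [ 0.4917 -0.2192  0.0159] | xyz [ 8.4  0.4 -0.6] dr [-0.0007 -0.0025  0.0007] | F [-1.4  4.5 -2. ] w 44.7 gf 55.0
[-0.37202807  0.34875767  0.86080949  1.95149245 -0.31798263  0.98371679
  1.00445402]
```

Call:
{"fn": "send_rows", "kwargs": {
  "xyz": [
    [-1, 0, -0.5],
    [-2.5, 0, -1],
    [-4, 0, -1],
    [-6, 0, -1],
    [-8, 0, -1],
    [-9.5, 0, -1],
    [-11, 0, -1],
    [-12.5, 0, -1],
    [-13, 0, -1],
    [-13, 0, -1]
  ],
  "dr": [
    [0, 0, 0],
    [0, 0, 0],
    [0, 0, 0],
    [0, 0, 0],
    [0, 0, 0],
    [0, 0, 0],
    [0, 0, 0],
    [0, 0, 0],
    [0, 0, 0],
    [0, 0, 0]
  ]
}}

```text
time: 34.87
position: [0.4957, -0.2298, 0.0163]
tool_rot: [-1.777, -2.584, -0.003]
ft_force: [-2.8, 7.7, -3.6]
grip_width: 0.514
grip_force: 55.0
```

```bash
python3 -c "
from h import *
go([.4948,-.2261,.006],20.9)
im=get_image('scene');cv2.imwrite('pics/s10.png',im[:,:,::-1]);print(proj('scene',[.4948,-.2261,.046]))"
```

```text
t 34.87 pos [ 0.4957 -0.2298  0.0163] | xyz [ 3.7  0.5 10.3] dr [-0.0015 -0.0053  0.0012] | F [-2.8  7.7 -3.6] w 44.8 gf 55.0
[[295.58419136 174.51919006]]
```

Call:
{"fn": "send_rows", "kwargs": {
  "xyz": [
    [-1, 0, 0],
    [-2, 0, 0],
    [-3, 0, 0],
    [-4, 0, 0],
    [-4, 0, 0],
    [-4, 0, 0],
    [-4, 0, 0],
    [-4, 0, 0],
    [-4, 0, 0],
    [-4, 0, 0]
  ],
  "dr": [
    [0, -0.002, 0],
    [0, -0.004, 0],
    [0, -0.006, 0],
    [0, -0.006, 0],
    [0, -0.006, 0],
    [0, -0.006, 0],
    [0, -0.006, 0],
    [0, -0.006, 0],
    [0, -0.006, 0],
    [0, -0.006, 0]
  ]
}}

```text
time: 35.75
position: [0.4968, -0.2328, 0.0161]
tool_rot: [-1.779, -2.588, 0.002]
ft_force: [-3.3, 8.3, -3.4]
grip_width: 0.51
grip_force: 55.0
```

Call:
{"fn": "send_rows", "kwargs": {
  "xyz": [
    [0, 0, 1],
    [0, 0, 2],
    [0, 0, 3],
    [0, 0, 4],
    [0, 0, 5],
    [0, 0, 6],
    [0, 0, 7],
    [0, 0, 8],
    [0, 0, 8.5],
    [0, 0, 8.5]
  ],
  "dr": [
    [0, 0, 0],
    [0, 0, 0],
    [0, 0, 0],
    [0, 0, 0],
    [0, 0, 0],
    [0, 0, 0],
    [0, 0, 0],
    [0, 0, 0],
    [0, 0, 0],
    [0, 0, 0]
  ]
}}

```text
time: 36.58
position: [0.4977, -0.2331, 0.0083]
tool_rot: [1.779, 2.589, -0.001]
ft_force: [-3.2, 9.1, -0.2]
grip_width: 0.509
grip_force: 55.0
```

```bash
python3 -c "
from h import *
go([.4948,-.2261,.006],20.9);print(get_state()['torque'])"
```

```text
t 36.58 pos [ 0.4977 -0.2331  0.0083] | xyz [ 7.6 -0.2  2.3] dr [-0.0006  0.0004  0.0017] | F [-3.2  9.1 -0.2] w 44.3 gf 55.0
[1.7957058  0.73001752 0.01857594]
```

Call:
{"fn": "send_rows", "kwargs": {
  "xyz": [
    [0, 0, 0.5],
    [0, 0, 1],
    [0, 0, 1.5],
    [0, 0, 2],
    [0, 0, 2.5],
    [0, 0, 3],
    [0, 0, 3],
    [0, 0, 3],
    [0, 0, 3],
    [0, 0, 3]
  ],
  "dr": [
    [0, 0, 0],
    [0, 0, 0],
    [0, 0, 0],
    [0, 0, 0],
    [0, 0, 0],
    [0, 0, 0],
    [0, 0, 0],
    [0, 0, 0],
    [0, 0, 0],
    [0, 0, 0]
  ]
}}

```text
time: 37.42
position: [0.4977, -0.2332, 0.0061]
tool_rot: [-1.78, -2.589, 0.0]
ft_force: [-5.0, 10.3, 6.5]
grip_width: 0.508
grip_force: 55.0
```

On the bed at the predicted height. I'll ease the stone towards the stop before letting go.

Call:
{"fn": "send_rows", "kwargs": {
  "xyz": [
    [0.7, 0, 0],
    [1.4, 0, 0],
    [2.1, 0, 0],
    [2.8, 0, 0],
    [3.5, 0, 0],
    [4.2, 0, 0],
    [5, 0, 0],
    [5.5, 0, 0],
    [6, 0, 0],
    [6, 0, 0]
  ],
  "dr": [
    [0, 0, 0],
    [0, 0, 0],
    [0, 0, 0],
    [0, 0, 0],
    [0, 0, 0],
    [0, 0, 0],
    [0, 0, 0],
    [0, 0, 0],
    [0, 0, 0],
    [0, 0, 0]
  ]
}}

```text
time: 38.25
position: [0.4967, -0.23, 0.0061]
tool_rot: [1.778, 2.584, -0.003]
ft_force: [-0.8, 3.6, 2.3]
grip_width: 0.511
grip_force: 55.0
```

```bash
python3 -c "
from h import *
go([.4948,-.2261,.006],20.9)"
```

```text
t 38.25 pos [ 0.4967 -0.23    0.0061] | xyz [ 4.3 -0.3  0. ] dr [0.0009 0.0051 0.0009] | F [-0.8  3.6  2.3] w 44.4 gf 55.0
```

Call:
{"fn": "send_rows", "kwargs": {
  "xyz": [
    [0, 0, 0],
    [0, 0, 0],
    [0, 0, 0],
    [0, 0, 0],
    [0, 0, 0],
    [0, 0, 0],
    [0, 0, -10],
    [0, 0, -30],
    [0, 0, -55],
    [0, 0, -80]
  ],
  "dr": [
    [0, 0, 0],
    [0, 0, 0],
    [0, 0, 0],
    [0, 0, 0],
    [0, 0, 0],
    [0, 0, 0],
    [0, 0, 0],
    [0, 0, 0],
    [0, 0, 0],
    [0, 0, 0]
  ],
  "jaw": 65
}}

```text
time: 39.08
position: [0.4955, -0.2307, 0.0869]
tool_rot: [1.78, 2.583, -0.007]
ft_force: [0.5, 0.1, -0.3]
grip_width: 0.751
grip_force: 0.0
```

Call:
{"fn": "send_rows", "kwargs": {
  "xyz": [
    [35, 0, 0],
    [70, 0, 0],
    [105, 0, 0],
    [140, 0, 0],
    [175, 0, 0],
    [210, 0, 0],
    [245, 0, 0],
    [260, 0, 0],
    [270, 0, 0],
    [270, 0, 0]
  ],
  "dr": [
    [0, 0, 0],
    [0, 0, 0],
    [0, 0, 0],
    [0, 0, 0],
    [0, 0, 0],
    [0, 0, 0],
    [0, 0, 0],
    [0, 0, 0],
    [0, 0, 0],
    [0, 0, 0]
  ]
}}

```text
time: 39.92
position: [0.3992, 0.0238, 0.0846]
tool_rot: [1.774, 2.587, -0.003]
ft_force: [-0.0, 0.3, 0.6]
grip_width: 0.744
grip_force: 0.0
```

```bash
python3 -c "
from h import *
np.set_printoptions(precision=4,suppress=True)
print(get_state()['position'])
im=get_image('top');b=get_image('scene');cv2.imwrite('pics/t11.png',im[:,:,::-1]);cv2.imwrite('pics/s11.png',b[:,:,::-1])
print(rect('top',im,(283,184,345,236),.046,lambda h:(h[...,1]<45)&(h[...,2]<100)&(h[...,2]>60)))
d=proj('top',[.4948,-.2261,.046])[0].astype(int);c=proj('scene',[.4948,-.2261,.046])[0].astype(int)
cv2.imwrite('pics/m11.png',np.hstack([cv2.resize(I[e[1]-38:e[1]+38,e[0]-25:e[0]+25][:,:,::-1],None,fx=7.8,fy=7.8,interpolation=cv2.INTER_CUBIC) for I,e in((im,d+[8,0]),(b,c))]))"
```

```text
[0.3992 0.0238 0.0846]
(array([ 0.4948, -0.2282]), 44.48562240600586, 112.78788757324219, 111.08479118347168)
```

View pics/m11.png

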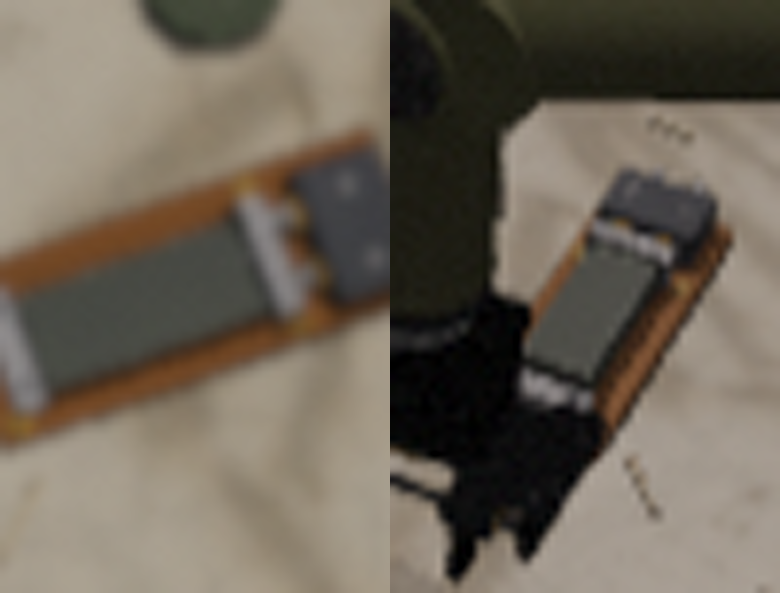

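The last picture shows the stone lying flat and square between the stop (left) and the jaw (right). It is about 0.7 mm off the centre line and within 0.2° of the holder's axis. The robot is clear of everything, so I'll hand in.

```bash
python3 -c "
from bench import *
print(close_job())"
```

```text
the job is handed in; nothing more can be done
None
```

The whetstone is loaded flat in the holder, gripped between jaw and stop and about 0.7 mm off centre; the tape measure stands on the bench clear of the holder, and the job was handed in at about 40 s of the 69 s allowed.

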